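Nest the dust-hose reducers for storage

ROBOT

A 6-joint arm with a two-finger parallel gripper is mounted at the origin on the work surface. World frame = base frame: x ahead of the robot, y to its left, z up, the work surface at z = 0. Lengths are in m, angles in degrees, forces in N, time in s.
With the tool pointing down it reaches from about 0.4 to 0.825 m from the base axis. Payload 7 kg.
Tool frame: the origin (TCP) lies on the centre line of the jaws, within the pads' length; the fingertips stand 11 mm ahead of it and the grasp point (between the pads) lies 8 mm behind it; z points along the fingers, y is the line along which they close (so a half turn about z gives the same grasp; the last joint's range is limited). The gripper opens to 88 mm and grips with 3 to 60 N. Pads are 19 mm wide; open, the fingers measure 130 mm over their backs; the gripper's body (78 mm by 193 mm) begins 47 mm behind the grasp point.
Start: joints at [16.507, 20.546, 0.682, 0, -70.136, -16.507], TCP at [0.675, -0, 0.238] pointing down, gripper open.
Joint ranges: [-176.03, 176.03], [-82.01, 121.73], [-58.28, 71.71], [-173.87, 95.51], [-174.79, -0.11], [-173.66, 173.66]. Speed limits (degrees/s): [136.94, 136.94, 172.46, 180, 180, 180].

INTERFACE

Orientations are given as [roll, pitch, yaw] about the fixed x, y, z axes, in that order (R = Rz(yaw) Ry(pitch) Rx(roll)).
In Python, from plant import r, capture, camera_model, job gives the robot as it stands.
- The arm moves only by the tool drive_tool, never from a script. Its argument "increments" is a list that holds one entry, the list of rows, each a list of 5 numbers: the gripper's target within -1 to 1 (fully open at 1, half-way at 0, shut at -1), then the shift along the tool's x, y, z scaled (see below), then the turn about the tool's z scaled (see below). In form: [[[gripper, tx, ty, tz, roll], ...]]. A call has 1 to 5 rows; each row is the pose to reach, as a shift and turn from the pose commanded when the call began, along the tool's axes at that moment, turning the shorter way round; what a row does not reach only later rows make up. The controller multiplies each number of a shift by 120 mm and each number of a turn by 360 degrees. A row lasts 1/8 s, in which the tool goes at most 62.5 mm and 10.7 degrees, less where a joint would pass 70% of its speed; a pose out of reach is approached as far as the arm can. A call with a number of a shift or a turn outside -1 to 1 is refused whole. A call with a gripper value outside its range is refused whole. The fingers move at their own pace and stop on an object; "squeeze" is the grip in N (left out, the last holds). Time passes only in rows, so rows that repeat a pose let the fingers close. It gives the time, the measured TCP pose, the force, the opening and the grip force at its end, in the units of the state.
- r.get_state(): the state, without advancing time (a new reading comes with each control period).
- capture(name): name is "scene" or "side" or "wrist"; returns the picture (420x560x3 uint8, red, green, blue); there is no depth.
- camera_model(name): a dict with "camera_matrix" (3x3 intrinsics, pixels), "k1" (the pictures are not rectified: a ray, as slopes to the right and down, at radius r is drawn at 1 + k1 r^2 times it, then the intrinsics apply), "rvec" (rotation vector, rad) and "tvec" (3), from world to camera coordinates, as OpenCV has them. Camera axes: x right, y down, z forward; pixel columns grow to the right and rows downward; lengths in m; the calibration is good to about 2 mm. A picture is of the moment at which its call begins: read the wrist's pose just before it. camera_model takes no time and is no camera call; for the wrist camera it gives the pose at the moment of the call.
- job.close_job(): hands the job in; it is judged then, once.
The state is a dict: "time_s": time; "joints": joint angles; "qd": joint speeds; "joint_torque": joint torques, N m; "tcp_pos": TCP position; "eef_rot": TCP orientation; "contact_force": force on the tool from outside, world axes, zero at the start; "moment": the same for the moment, N m; "gripper_width": finger opening in m; "gripper_force": force on a finger pad.
Only numpy, scipy, OpenCV 4.12 (cv2) and the standard library are available. Lean on these libraries where they do the work, as an engineer would, in place of code of your own. Each camera call takes 0.05 s, during which the arm holds its last target. There are 200 camera calls.

TASK

Take the cap off the big hose reducer on the storage board and lay it, knob up, flat in the round recess beside it. Then take the middle reducer out of its leaning block and lower it, wide end up, into the big one, and after it the small reducer into the middle one, so that each stands upright and rests loosely under its own weight. Carry each right down before letting go, but never press it in, as these tapers jam, and leave everything else on the bench where it is.

Things in the scene. Friction and masses are not known exactly. Their poses are not given: they have to be found in the camera images.
- big_mouth (a point): centre of the open top of the big reducer: grey plastic funnel, wide end up, 62 mm tall, screwed to a flat plywood board 18 mm thick (mouth 80 mm above the bench). At the mouth 75 mm outside diameter, bore 67 mm, tapering to 36 mm at the board (radius shrinks 1 mm every 4 mm). The cap covers it at the start. z up, -y to the recess, 130 mm away.
- recess (a point): centre of the floor of the round recess on the same board, 18 mm above the bench: a wooden ring 9 mm high, inside diameter 98 mm, outside 108 mm. z up.
- cap_knob (a point): middle of the cap's knob. Grey cap, 70 g: disc 87 mm wide, 5 mm thick, a skirt 9 mm deep below (bore 80 mm), a round upright knob on top, 22 mm wide, 24 mm tall. This point is 12 mm above the disc's top, 26 mm above the skirt's rim, so 26 mm above the recess floor when it lies there. At the start the disc lies on the big reducer's mouth. z up along the knob.
- mid_center (a point): centre, half-way up, of the middle reducer: grey sleeve 74 mm long, 80 to 130 g. Lower 40 mm taper from 42 mm (foot) to 62 mm diameter; upper 34 mm a plain cuff, 62 mm. Bore 28 mm at the foot, 48 mm 40 mm up, 55 mm at the top. z along its axis to the wide end. At rest in the big reducer this point is 9 mm (+-1) below the big mouth, and 28 mm of cuff stand above it.
- small_center (a point): centre, half-way up, of the small reducer: grey sleeve 98 mm long, 55 to 95 g. Lowest 28 mm taper from 30 mm (foot) to 44 mm diameter; the rest is a plain cuff, 44 mm outside, 37 mm bore. z along its axis to the wide end. At rest in the middle reducer this point is 19 mm (+-1) above the middle one's centre, and 31 mm of cuff stand above the middle one's top.
- mid_block: fixed plywood block, foot 125 x 100 mm, origin under its centre. Holds the middle reducer's foot in a wooden socket 28 mm deep on a tilted face (65 mm up at its middle), wide end up; the reducer leans about 0.6 rad (34 deg) from vertical towards the block's -x, roughly to the robot, and is drawn out along its own axis. The two blocks change places from run to run.
- small_block: the same kind of block, for the small reducer.
- coupling: bystander: plain straight grey plug, not tapered, closed top, 56 mm diameter, 60 mm tall, standing; origin at its foot. Leave alone.
- tape: bystander: tape measure, 72 x 42 x 66 mm; origin at its foot. Leave alone.
- puck: bystander: black rubber disc, 76 mm diameter, 20 mm high with a short steel stud; origin at its foot. Leave alone.
- gascan: bystander: blue gas can, 72 mm diameter, 200 mm tall; origin at its foot. Leave alone.
- fitting: bystander: brass pipe fitting, 55 mm long, 46 mm high; origin at its foot. Leave alone.
Things that resemble listed ones, but are neither listed nor needed, are in the scene too. Leave any orange look-alike of the part that bears small_center alone.

How it is judged:
By the outcome, as a careful person would: the job done as asked, in the order asked, and still so for the second after the job is handed in, with the robot touching nothing.
It also fails if it takes over 66 s, if anything falls off the work surface, if the arm or the gripper's body presses on something with over 40 N, if the wrist force passes 120 N, or if a joint passes its speed limit or range.

## Working session

There is one attempt and no reset: what is moved stays moved. The work goes in short steps, Python scripts to look and compute and a tool call to move; the robot and the scene stay as the last step left them, time stands still between calls to the robot, and variables do not carry over. Pictures are saved under pics/ and viewed, at most 10 in all, crops included, and the job is handed in when it is done.

Besides the shell and the picture viewer there is one more tool, called as a command line: name --argument value ..., lists and objects as JSON in quotes. drive_tool: Moves the arm, as the interface text tells. Its arguments: {"type":"object","properties":{"increments":{"type":"array"},"squeeze":{"type":"number"}},"required":["increments"]}

```bash
ls; mkdir -p pics; python3 - <<'E'
from plant import r,capture,camera_model
import cv2,numpy as np
s=r.get_state();print(s)
a=capture("scene");b=capture("side")
for n,i in(("scene",a),("side",b)):
    cv2.imwrite(f"pics/{n}0.png",i[:,:,::-1]); m=camera_model(n);print(n,m)
E
```

```text
pics
{'time_s': 0.0, 'joints': array([ 1.65064852e+01,  2.05932866e+01,  6.34219700e-01, -1.98866707e-02,
       -7.01355583e+01, -1.65072060e+01]), 'qd': array([-0.0273048 , -0.03655463,  0.00731004, -0.04583934, -0.05400719,
        0.06203137]), 'joint_torque': array([-8.00930356e-04, -5.82726967e+01,  2.93058443e+01,  6.99745238e+00,
        6.93249181e-03, -2.06530804e-04]), 'tcp_pos': array([ 6.74535424e-01, -2.97851674e-05,  2.36605893e-01]), 'eef_rot': array([ 1.79903963e+02, -8.96494518e-03, -9.00074861e+01]), 'contact_force': array([0.03742901, 0.45225776, 0.48576487]), 'moment': array([ 0.06034447, -0.03215764,  0.01113978]), 'gripper_force': 0.0, 'gripper_width': 0.08775532535501941}
scene {'camera_matrix': array([[475.08102998,   0.        , 272.31822193],
       [  0.        , 475.08102998, 209.90800919],
       [  0.        ,   0.        ,   1.        ]]), 'k1': 0.04238459059341307, 'rvec': array([ 1.93466548,  1.04694055, -0.56643413]), 'tvec': array([-0.33677789, -0.12284179,  1.39178283])}
side {'camera_matrix': array([[435.30465859,   0.        , 281.69636422],
       [  0.        , 435.30465859, 216.84577498],
       [  0.        ,   0.        ,   1.        ]]), 'k1': -0.06630445690959531, 'rvec': array([ 2.00595048, -0.56116158,  0.33512916]), 'tvec': array([-0.40638587,  0.25440094,  0.83636943])}
```

View pics/scene0.png

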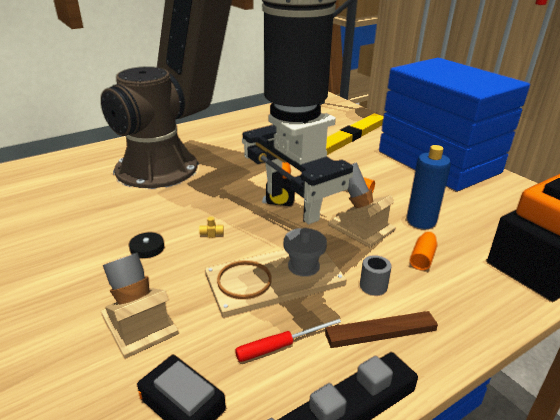

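View pics/side0.png

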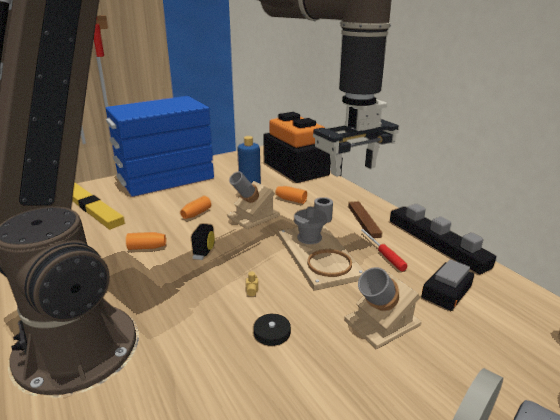

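The scene view shows:
- the capped big reducer at (304,250) and the recess ring at (244,280)
- the wide grey sleeve in the left block at (125,272), so that is the middle one
- the thin sleeve in the right block at (358,190), partly hidden by the finger
- the coupling at (376,275), the puck, brass fitting, tape and gas can
- orange look-alikes at (425,250) and (365,187)

The side view shows the mid sleeve at (378,287), the small at (243,185), the cap at (310,222) and the ring at (330,263). The orange look-alikes there are at (196,207), (147,240) and (291,194).

Next I'll look at enlarged crops and the wrist view.

```bash
cat > h.py <<'E'
import numpy as np,cv2
from plant import r,capture,camera_model
def und(m,uv):
    K=m["camera_matrix"];d=(np.atleast_2d(np.float64(uv))-[K[0,2],K[1,2]])/K[0,0]
    x=d.copy()
    for _ in range(20): x=d/(1+m["k1"]*(x**2).sum(1,keepdims=True))
    return x
def ray(m,uv):
    R=cv2.Rodrigues(m["rvec"])[0];x=und(m,uv);d=np.c_[x,np.ones(len(x))]@R
    return -R.T@m["tvec"],d/np.linalg.norm(d,axis=1,keepdims=True)
def onz(m,uv,z):
    o,d=ray(m,uv);return o+d*((z-o[2])/d[:,2:])
def tri(*mu):
    A=np.zeros((3,3));b=np.zeros(3);L=[]
    for m,uv in mu:
        o,d=ray(m,uv);P=np.eye(3)-np.outer(d[0],d[0]);A+=P;b+=P@o;L.append((P,o))
    x=np.linalg.solve(A,b);return x,[round(1e3*np.linalg.norm(P@(x-o)),1) for P,o in L]
def proj(m,X):
    R=cv2.Rodrigues(m["rvec"])[0];c=np.atleast_2d(X)@R.T+m["tvec"];x=c[:,:2]/c[:,2:]
    x=x*(1+m["k1"]*(x**2).sum(1,keepdims=True));K=m["camera_matrix"];return x*K[0,0]+[K[0,2],K[1,2]]
E
python3 - <<'E'
from h import *
m=camera_model("wrist");w=capture("wrist")[:,:,::-1];cv2.imwrite("pics/w0.png",w);print(m)
s=cv2.imread("pics/scene0.png");d=cv2.imread("pics/side0.png")
c=lambda i,x,y,w,h,W,H:cv2.resize(i[y:y+h,x:x+w],(W,H),interpolation=cv2.INTER_CUBIC)
# tiles 400x300
top=np.hstack([w[60:360,80:480] if 0 else cv2.resize(w,(400,300)),c(s,195,210,200,150,400,300)])
bot=np.hstack([np.hstack([c(s,95,245,100,150,200,300),c(s,330,160,100,150,200,300)]),np.hstack([c(d,335,240,100,150,200,300),c(d,215,150,100,150,200,300)])])
cv2.imwrite("pics/c0.png",np.vstack([top,bot]))
E
```

```text
{'camera_matrix': array([[354.10563164,   0.        , 277.0683986 ],
       [  0.        , 354.10563164, 208.97471568],
       [  0.        ,   0.        ,   1.        ]]), 'k1': -0.07932224409104122, 'rvec': array([8.95540742e-04, 3.11471489e+00, 3.98781367e-01]), 'tvec': array([ 0.67484272, -0.03121942,  0.38843745])}
```

View pics/c0.png

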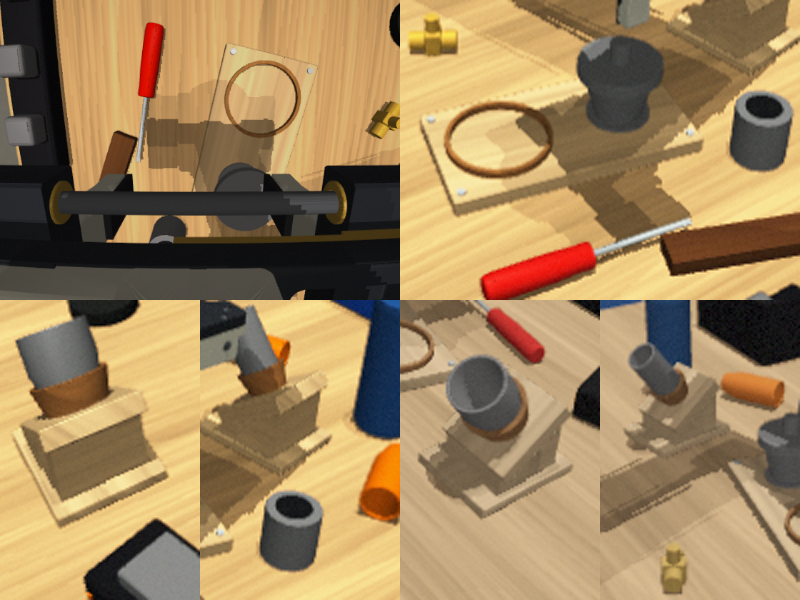

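The crops show the cap with its knob near scene (307,230), screwed to the board next to the ring. The mid sleeve is wide and sits in a brown socket, and the thin grey sleeve is in the other block, with only orange pieces resembling it. The coupling at (376,275) is a look-alike for the small sleeve, but it stands on the bench.

Next I'll measure the ring, the cap and the board direction.

```bash
python3 - <<'E'
from h import *
I={"scene":cv2.imread("pics/scene0.png"),"side":cv2.imread("pics/side0.png"),"wrist":cv2.imread("pics/w0.png")}
M={n:camera_model(n) for n in I}
guess={"scene":(244,280),"side":(330,263),"wrist":(367,137)}
for n,im in I.items():
    hsv=cv2.cvtColor(im,cv2.COLOR_BGR2HSV);h,s,v=cv2.split(hsv)
    br=((h<14)&(s>95)&(v>30)&(v<175)).astype(np.uint8)*255
    cs,_=cv2.findContours(br,cv2.RETR_EXTERNAL,cv2.CHAIN_APPROX_NONE)
    for c in cs:
        x,y,w,hh=cv2.boundingRect(c)
        if len(c)>60 and abs(x+w/2-guess[n][0])<40 and abs(y+hh/2-guess[n][1])<40:
            pts=onz(M[n],c[:,0,:],0.027 if n!="x" else 0);
            (cx,cy),rad=cv2.minEnclosingCircle((pts[:,:2]*1e3).astype(np.float32))
            e=cv2.fitEllipse((pts[:,:2]*1e3).astype(np.float32))
            print(n,"ring",len(c),(x,y,w,hh),np.round((cx,cy,2*rad),1),np.round(e[0],1),np.round(e[1],1))
    g=((s<70)&(v>15)&(v<170)).astype(np.uint8)*255
    if n!="wrist":
        k,l,st,ce=cv2.connectedComponentsWithStats(g)
        for i in range(1,k):
            if st[i,4]>250 and st[i,4]<6000: print(n,"grey",st[i],np.round(ce[i],1))
print("knobtop tri",tri((M["scene"],(307,230)),(M["side"],(311,207))))
# board screws clicks scene
for p in [(210.5,269.5),(226,306),(340,276)]: print(p,np.round(onz(M["scene"],p,.018)[0]*1e3,1))
for p in [(325,70),(437,98)]: print("w",p,np.round(onz(M["wrist"],p,.018)[0]*1e3,1))
E
```

```text
scene grey [ 165    0   29   75 1157] [178.   34.7]
scene grey [415   0  15  62 293] [422.3  29.5]
scene grey [439   0  18  59 297] [447.7  28.9]
scene grey [464   0  22  66 345] [475.1  31.9]
scene grey [494   0  25  74 411] [505.5  35.8]
scene grey [525   0  31  86 494] [539.7  39.8]
scene grey [   0   58  177  105 3916] [ 97.  120.5]
scene grey [502 211  58  38 579] [532.  229.4]
scene grey [ 284  228   43   48 1570] [304.2 250.3]
scene grey [ 103  233   60   56 1567] [132.3 260.9]
scene grey [ 360  256   31   39 1001] [375.  274.9]
scene grey [ 462  329   98   91 3746] [517.6 383.5]
scene grey [ 280  353  138   67 4251] [356.7 391. ]
scene grey [ 138  356   86   64 3205] [180.1 390. ]
side grey [   0    0   36  172 1553] [11.1 68.4]
side grey [229 171  26  27 408] [241.6 184.1]
side grey [ 294  197   39   47 1206] [313.3 220.3]
side grey [192 224  21  36 346] [200.2 241.6]
side grey [ 358  267   37   38 1059] [376.2 285.7]
side grey [254 314  36  31 893] [271.6 329. ]
side grey [ 453  368   50   52 1222] [480.5 397.7]
side grey [514 400  46  20 605] [534.5 412. ]
knobtop tri (array([0.61341776, 0.08180744, 0.10923866]), [np.float64(0.7), np.float64(0.7)])
(210.5, 269.5) [515.8 -87.8  18. ]
(226, 306) [ 626.1 -111.5   18. ]
(340, 276) [677.  122.7  18. ]
w (325, 70) [ 628.  -113.4   18. ]
w (437, 98) [513.7 -88.5  18. ]
```

drive_tool --increments '[[[1,-0.683,0.517,0.64,0],[1,-0.683,0.517,0.64,0],[1,-0.683,0.517,0.64,0],[1,-0.683,0.517,0.64,0],[1,-0.683,0.517,0.64,0]]]'

```text
time_s: 0.78
tcp_pos: [0.6141, 0.0816, 0.1617]
eef_rot: [-179.9, 0.0, -90.0]
contact_force: [-0.3, 0.8, 0.6]
gripper_width: 0.0879
gripper_force: 0.0
```

```bash
python3 - <<'E'
from h import *
W=camera_model("wrist");w=capture("wrist")[:,:,::-1];s=capture("scene")[:,:,::-1];d=capture("side")[:,:,::-1]
for n,i in zip(("w1","s1","d1"),(w,s,d)): cv2.imwrite(f"pics/{n}.png",i)
R=cv2.Rodrigues(W["rvec"])[0];st=r.get_state();print("cam",-R.T@W["tvec"],"tcp",st["tcp_pos"],st["eef_rot"])
S=camera_model("scene");D=camera_model("side")
for n,m,p in(("s",S,(244.5,279.8)),("d",D,(330,263))): print(n,onz(m,p,.025))
m0=cv2.imread("pics/w0.png")
for n,im,m in(("s",s,S),("d",d,D)):
    h,sa,v=cv2.split(cv2.cvtColor(im,cv2.COLOR_BGR2HSV));print(n,[(h[y,x],sa[y,x],v[y,x]) for x,y in ([(218,281),(270,285),(244,262)] if n=="s" else [(308,263),(352,263),(330,275)])])
c=lambda i,x,y,w,h,W,H:cv2.resize(i[y:y+h,x:x+w],(W,H),interpolation=cv2.INTER_CUBIC)
cv2.imwrite("pics/c1.png",np.vstack([np.hstack([cv2.resize(w,(400,300)),c(d,330,250,100,75,400,300)]),np.hstack([c(s,320,150,100,75,400,300),c(d,205,160,100,75,400,300)])]))
E
```

```text
cam [0.61438958 0.01365055 0.30766574] tcp [0.61365674 0.08140399 0.16132994] [-1.79940926e+02  2.53145158e-02 -9.00618042e+01]
s [[ 0.58855962 -0.04921287  0.025     ]]
d [[ 0.57934863 -0.05347374  0.025     ]]
s [(np.uint8(15), np.uint8(176), np.uint8(174)), (np.uint8(18), np.uint8(121), np.uint8(198)), (np.uint8(14), np.uint8(178), np.uint8(103))]
d [(np.uint8(15), np.uint8(137), np.uint8(127)), (np.uint8(17), np.uint8(78), np.uint8(204)), (np.uint8(12), np.uint8(146), np.uint8(101))]
```

View pics/c1.png

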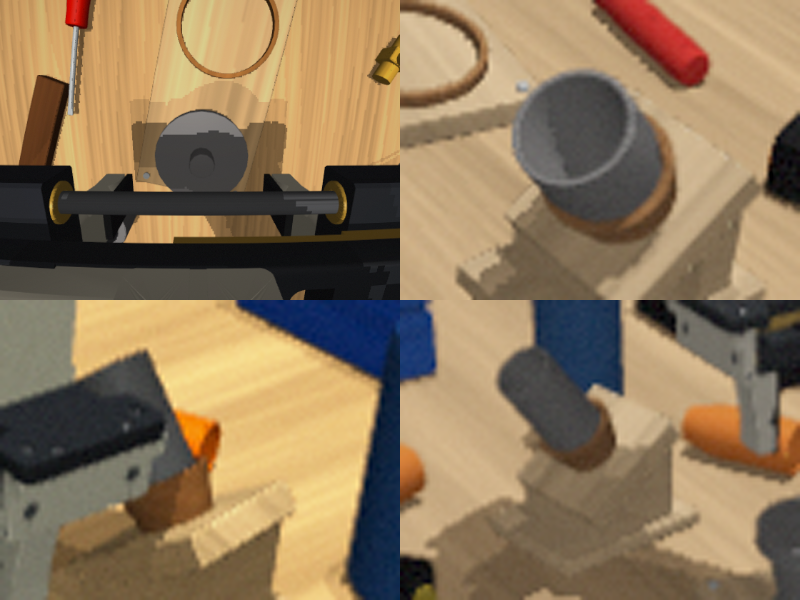

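The wrist view shows the cap disc centred near (282,217) with its knob at (281,222), and the ring at the top. The side crop shows the mid sleeve's mouth, and below it the small sleeve in its brown socket.

```bash
python3 - <<'E'
from h import *
W=camera_model("wrist");st=r.get_state()
w0=cv2.imread("pics/w0.png")
print("knob",onz(W,(281,222),.109)*1e3)
S=camera_model("scene");D=camera_model("side")
# w0 model
W0=dict(W);W0["rvec"]=np.array([8.95540742e-04,3.11471489,.398781367]);W0["tvec"]=np.array([.67484272,-.03121942,.38843745])
for n,im,m,g,lo in(("s",cv2.imread("pics/s1.png"),S,(244,280),100),("d",cv2.imread("pics/d1.png"),D,(330,263),100),("w0",w0,W0,(367,138),100)):
    h,sa,v=cv2.split(cv2.cvtColor(im,cv2.COLOR_BGR2HSV))
    br=((h<=17)&(sa>lo)&(v<178)&(v>40)).astype(np.uint8)*255
    yy,xx=np.nonzero(br);k=(abs(xx-g[0])<62)&(abs(yy-g[1])<62)
    P=onz(m,np.c_[xx[k],yy[k]],.027)[:,:2]*1e3
    c=np.array([586,-47.]);
    for _ in range(15):   # keep ring pixels (r 46..57), circle LSQ
        rr=np.linalg.norm(P-c,axis=1);q=P[(rr>45)&(rr<58)]
        A=np.c_[2*q,np.ones(len(q))];x=np.linalg.lstsq(A,(q**2).sum(1),rcond=None)[0];c=x[:2]
    ang=np.histogram(np.arctan2(*(q-c).T),8)[0]
    print(n,"ring c",c,"r",np.sqrt(x[2]+c@c),len(q),ang)
E
```

```text
knob [[612.02165688  73.02831975 109.        ]]
s ring c [587.8307902  -50.13693087] r 51.15874724522497 419 [29 50 70 55 26 52 74 63]
d ring c [578.21789105 -52.03618966] r 51.33875165243168 337 [58 52 28 36 45 46 31 41]
w0 ring c [585.74074627 -45.04484793] r 51.26493101837542 2482 [296 320 296 361 482 267 233 227]
```

drive_tool --increments '[[[1,0,0.006,0.3,0],[1,0,0.006,0.52,0],[1,0,0.006,0.52,0],[1,0,0.006,0.52,0]]]'

```text
time_s: 1.42
tcp_pos: [0.6131, 0.0818, 0.0995]
eef_rot: [-179.9, 0.0, -90.0]
contact_force: [-0.4, -0.8, 1.1]
gripper_width: 0.0873
gripper_force: 0.0
```

drive_tool --increments '[[[-1,0,0,0,0],[-1,0,0,0,0],[-1,0,0,0,0],[-1,0,0,0,0],[-1,0,0,0,0]]]' --squeeze 20

```text
time_s: 2.05
tcp_pos: [0.6122, 0.082, 0.0984]
eef_rot: [-180.0, -0.0, -90.0]
contact_force: [-0.4, -0.2, -0.0]
gripper_width: 0.0429
gripper_force: 0.0
```

drive_tool --increments '[[[-1,0,0,0,0],[-1,0,0,0,0],[-1,0,0,0,0],[-1,0,0,0,0],[-1,0,0,0,0]]]'

```text
time_s: 2.68
tcp_pos: [0.6122, 0.0819, 0.0983]
eef_rot: [180.0, -0.0, -90.0]
contact_force: [0.9, 0.2, 0.9]
gripper_width: 0.0218
gripper_force: 20.0
```

drive_tool --increments '[[[-1,0,0,-0.1,0],[-1,0,0,-0.25,0],[-1,0,0,-0.4,0],[-1,0,0,-0.4,0]]]'

```text
time_s: 3.18
tcp_pos: [0.6134, 0.0823, 0.1485]
eef_rot: [-179.8, 0.1, -90.0]
contact_force: [0.3, 0.7, -0.8]
gripper_width: 0.0209
gripper_force: 20.0
```

drive_tool --increments '[[[-1,0.4,0.1,0,0],[-1,0.8,0.2,0,0],[-1,0.9,0.2,0,0],[-1,0.9,0.2,0,0]]]'

```text
time_s: 3.68
tcp_pos: [0.5881, -0.0268, 0.1461]
eef_rot: [180.0, 0.0, -90.1]
contact_force: [-0.0, -0.1, -0.6]
gripper_width: 0.0218
gripper_force: 20.0
```

drive_tool --increments '[[[-1,0.158,0.029,0.1,0],[-1,0.158,0.029,0.4,0],[-1,0.158,0.029,0.6,0],[-1,0.158,0.029,0.7,0],[-1,0.158,0.029,0.7,0]]]'

```text
time_s: 4.3
tcp_pos: [0.5843, -0.045, 0.0614]
eef_rot: [179.9, -0.0, -90.0]
contact_force: [0.3, -0.1, -1.1]
gripper_width: 0.0215
gripper_force: 20.0
```

```bash
python3 - <<'E'
from h import *
w=capture("wrist")[:,:,::-1];s=capture("scene")[:,:,::-1];d=capture("side")[:,:,::-1]
for n,i in zip(("w2","s2","d2"),(w,s,d)): cv2.imwrite(f"pics/{n}.png",i)
c=lambda i,x,y,w,h,W,H:cv2.resize(i[y:y+h,x:x+w],(W,H),interpolation=cv2.INTER_CUBIC)
cv2.imwrite("pics/c2.png",np.vstack([np.hstack([cv2.resize(w,(400,300)),c(d,270,190,120,90,400,300)]),np.hstack([c(s,190,220,120,90,400,300),c(s,320,150,100,75,400,300)])]))
E
```

```text
(no output)
```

View pics/c2.png

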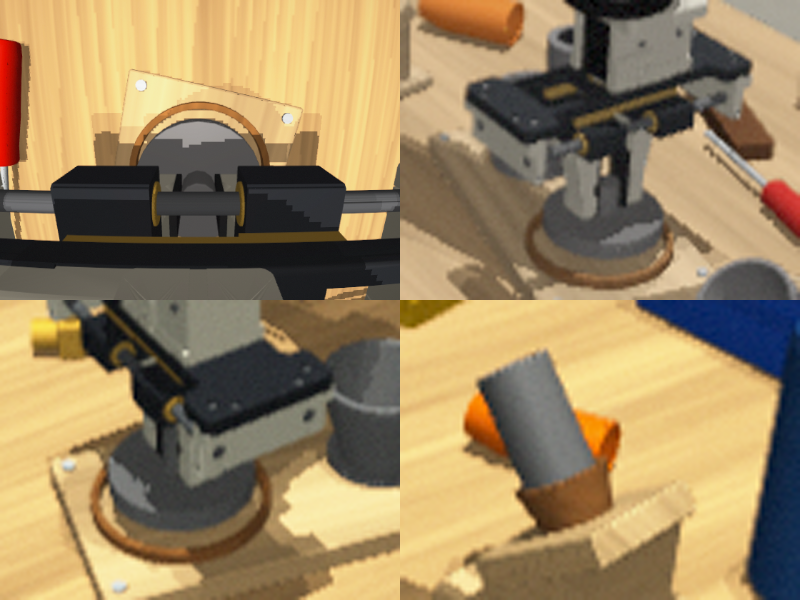

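Cap is centred over the ring (ring spans x 130–270 and disc 137–264 in the wrist tile), and the small grey sleeve is now clear in the scene crop. Lowering it now.

drive_tool --increments '[[[-1,0,0,0.07,0],[-1,0,0,0.115,0],[-1,0,0,0.13,0],[-1,0,0,0.135,0],[-1,0,0,0.135,0]]]'

```text
time_s: 5.08
tcp_pos: [0.5848, -0.045, 0.0462]
eef_rot: [-180.0, -0.0, -90.0]
contact_force: [-0.0, -0.9, -1.1]
gripper_width: 0.0212
gripper_force: 20.0
```

```bash
python3 - <<'E'
from h import *
# mid: mask grey in scene/side old pics (mid untouched)
S=camera_model("scene");D=camera_model("side")
out={}
for n,f,m,box in(("s","pics/s1.png",S,(95,225,170,300)),("d","pics/d1.png",D,(350,255,405,315)),("ss","pics/s2.png",S,(335,155,385,205)),("ds","pics/d2.png",D,(220,160,262,205))):
    im=cv2.imread(f);h,s,v=cv2.split(cv2.cvtColor(im,cv2.COLOR_BGR2HSV))
    g=((s<75)&(v>25)&(v<180)).astype(np.uint8);x0,y0,x1,y1=box;t=np.zeros_like(g);t[y0:y1,x0:x1]=g[y0:y1,x0:x1]
    k,l,st,ce=cv2.connectedComponentsWithStats(t);i=1+np.argmax(st[1:,4]);c=max(cv2.findContours((l==i).astype(np.uint8),0,1)[0],key=len)
    print(n,st[i],"minrect",[np.round(q,1) for q in cv2.minAreaRect(c)]," poly",cv2.approxPolyDP(c,2.0,True)[:,0].tolist())
E
```

```text
s [ 103  233   60   56 1461] minrect [array([135. , 260.3]), array([35.8, 69.9]), np.float64(48.0)]  poly [[159, 235], [137, 235], [130, 242], [131, 248], [136, 252], [103, 265], [113, 288], [130, 284], [143, 277], [137, 252], [151, 250], [160, 245], [162, 239]]
d [ 358  267   37   38 1071] minrect [array([376. , 285.5]), array([37., 36.]), np.float64(90.0)]  poly [[359, 271], [362, 273], [358, 279], [358, 288], [369, 301], [384, 304], [392, 298], [394, 286], [383, 269], [372, 267], [362, 273]]
ss [340 163  29  34 579] minrect [array([353.6, 180. ]), array([31.5, 18.8]), np.float64(67.2)]  poly [[356, 163], [340, 170], [351, 196], [368, 190]]
ds [229 168  29  30 420] minrect [array([243.5, 182.5]), array([28.3, 19.8]), np.float64(45.0)]  poly [[238, 168], [238, 171], [230, 176], [229, 181], [247, 197], [254, 190], [251, 183], [257, 182], [251, 183]]
```

drive_tool --increments '[[[-1,0,0,0.008,0],[-1,0,0,0.008,0],[1,0,0,0.008,0],[1,0,0,0.008,0],[1,0,0,0.008,0]]]'

```text
time_s: 5.7
tcp_pos: [0.5847, -0.045, 0.0452]
eef_rot: [-180.0, 0.0, -90.0]
contact_force: [0.5, -0.4, -0.2]
gripper_width: 0.0457
gripper_force: 0.0
```

```bash
python3 - <<'E'
from h import *
S=camera_model("scene");D=camera_model("side")
st=r.get_state();print(st["tcp_pos"],st["contact_force"],st["gripper_width"])
print("mid mouth",tri((S,(120,256)),(D,(373.5,282.5))))
print("small mouth",tri((S,(348,167)),(D,(235,175))))
print("small bottom vis",tri((S,(360,193)),(D,(251,190))))
E
```

```text
[ 0.58474449 -0.04500968  0.04524371] [ 0.52532685 -0.41586583 -0.23014068] 0.04565948479576924
mid mouth (array([ 0.51771578, -0.26000712,  0.1261148 ]), [np.float64(3.0), np.float64(3.0)])
small mouth (array([0.49853903, 0.28518798, 0.14579919]), [np.float64(4.2), np.float64(4.2)])
small bottom vis (array([0.54463993, 0.28526656, 0.09376182]), [np.float64(0.8), np.float64(0.8)])
```

drive_tool --increments '[[[1,0,0,-0.2,0],[1,0,0,-0.6,0],[1,0.1,0,-1,0],[1,0.6,0,-1,0],[1,1,0,-1,0]]]'

```text
time_s: 6.32
tcp_pos: [0.585, -0.1662, 0.1664]
eef_rot: [-179.9, 0.0, -89.9]
contact_force: [0.7, 0.7, -0.8]
gripper_width: 0.0873
gripper_force: 0.0
```

drive_tool --increments '[[[1,0.79,0.15,-0.54,0.028],[1,0.79,0.15,-0.54,0.056],[1,0.79,0.15,-0.54,0.084],[1,0.79,0.15,-0.54,0.112],[1,0.79,0.15,-0.54,0.14]]]'

```text
time_s: 6.95
tcp_pos: [0.5665, -0.2601, 0.2299]
eef_rot: [180.0, 0.0, -140.8]
contact_force: [0.8, 0.5, 0.7]
gripper_width: 0.0877
gripper_force: 0.0
```

drive_tool --increments '[[[1,0,0,0,0.0275],[1,0,0,0,0.055],[1,0,0,0,0.0825],[1,0,0,0,0.11],[1,0,0,0,0.11]]]'

```text
time_s: 7.58
tcp_pos: [0.5667, -0.2598, 0.2299]
eef_rot: [180.0, -0.0, -179.9]
contact_force: [-0.2, 0.6, 0.1]
gripper_width: 0.0876
gripper_force: 0.0
```

```bash
cat > look.py <<'E'
from h import *
import sys,json
def look(k):
    st=r.get_state();m=camera_model("wrist");w=capture("wrist")[:,:,::-1];s=capture("scene")[:,:,::-1];d=capture("side")[:,:,::-1]
    for n,i in zip("wsd",(w,s,d)): cv2.imwrite(f"pics/{n}{k}.png",i)
    np.savez(f"pics/m{k}.npz",**m);print(st["time_s"],st["tcp_pos"],st["eef_rot"],st["joints"])
    return w,s,d
c=lambda i,x,y,w,h,W,H:cv2.resize(i[y:y+h,x:x+w],(W,H),interpolation=cv2.INTER_CUBIC)
E
python3 - <<'E'
from look import *
w,s,d=look(3)
cv2.imwrite("pics/c3.png",np.vstack([w[:300],np.hstack([c(s,190,215,160,90,280,158),c(d,270,190,160,90,280,158)])]))
E
```

```text
7.575 [ 0.56666327 -0.2597852   0.22991917] [ 1.79995579e+02 -7.08817678e-03 -1.79934871e+02] [-6.71166769e+00  1.60171625e+01 -6.83929754e+00 -3.85612657e-03
 -6.71511003e+01 -8.32217056e+01]
```

View pics/c3.png

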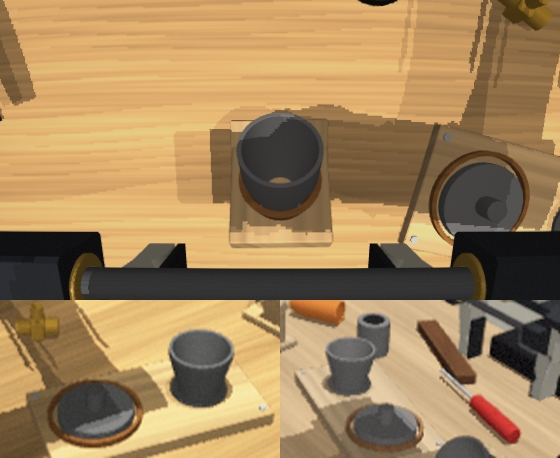

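The wrist view shows the mid sleeve with its mouth ellipse around (280,149), spanning x 237–323 and y 112–185. It leans straight up the image, towards the robot. The cap lies flat in its ring and the big reducer is open.

```bash
python3 - <<'E'
from h import *
S=camera_model("scene");D=camera_model("side");W=dict(np.load("pics/m3.npz"))
w=cv2.imread("pics/w3.png");g=cv2.cvtColor(w,cv2.COLOR_BGR2GRAY)
print("col280",g[105:225:3,280].tolist());print("row150",g[150,230:332:3].tolist())
print("mouth",tri((W,(280,148.5)),(D,(373.5,282.5))), tri((W,(280,148.5)),(S,(120,256))))
P,_=tri((W,(280,148.5)),(D,(373.5,282.5)))
# visible top edge of block in wrist : corners; and foot of the socket
for n,p,z in(("foot far corners? L",(229,246),0),("R",(332,246),0),("L2",(229,235),.012),("R2",(332,240),.012)): print(n,onz(W,p,z)*1e3)
# predicted rim ellipse for axis lean 34deg to -x
for az in(170,180,190):
  t=np.radians(34);a=np.array([np.sin(t)*np.cos(np.radians(az)),np.sin(t)*np.sin(np.radians(az)),np.cos(t)])
  u=np.cross(a,[0,0,1]);u/=np.linalg.norm(u);v=np.cross(a,u);th=np.linspace(0,2*np.pi,60)
  E=lambda c,R:proj(W,c+R*(np.outer(np.cos(th),u)+np.outer(np.sin(th),v)))
  e=E(P,.031);f=E(P-.046*a,.031);q=proj(D,P+.031*(np.outer(np.cos(th),u)+np.outer(np.sin(th),v)))
  print(az,"w rim",e.min(0).round(),e.max(0).round(),"sock",f.min(0).round(),f.max(0).round(),"D rim",q.min(0).round(),q.max(0).round())
E
```

```text
col280 [189, 181, 98, 111, 88, 88, 86, 54, 55, 56, 55, 55, 56, 55, 56, 56, 56, 56, 56, 56, 57, 57, 57, 57, 93, 116, 82, 71, 51, 50, 50, 50, 49, 48, 47, 46, 65, 64, 41, 115]
row150 [102, 95, 80, 69, 43, 46, 48, 49, 51, 52, 53, 53, 55, 55, 55, 57, 56, 56, 56, 54, 55, 54, 55, 53, 52, 51, 49, 48, 46, 43, 67, 84, 90, 103]
mouth (array([ 0.52186506, -0.25844475,  0.12062834]), [np.float64(0.5), np.float64(0.5)]) (array([ 0.5206527 , -0.25823632,  0.13047726]), [np.float64(0.1), np.float64(0.1)])
foot far corners? L [[ 640.77295648 -314.34392426    0.        ]]
R [[ 640.72011626 -197.89273432    0.        ]]
L2 [[ 623.58428693 -312.17473461   12.        ]]
R2 [[ 629.26921529 -200.18036195   12.        ]]
170 w rim [236. 112.] [322. 189.] sock [237. 143.] [310. 211.] D rim [358. 269.] [389. 297.]
180 w rim [236. 112.] [323. 189.] sock [242. 144.] [316. 211.] D rim [358. 268.] [389. 297.]
190 w rim [237. 112.] [323. 189.] sock [248. 143.] [322. 211.] D rim [357. 268.] [389. 298.]
```

drive_tool --increments '[[[1,0.331,0.012,0.1,0],[1,0.331,0.012,0.5,0],[1,0.331,0.012,0.8,0],[1,0.331,0.012,1,0],[1,0.331,0.012,1,0]]]'

```text
time_s: 8.35
tcp_pos: [0.5258, -0.2581, 0.1083]
eef_rot: [180.0, -0.2, -179.9]
contact_force: [0.4, -0.7, 0.6]
gripper_width: 0.0874
gripper_force: 0.0
```

drive_tool --increments '[[[-1,0,0,0.02,0],[-1,0,0,0.02,0],[-1,0,0,0.02,0],[-1,0,0,0.02,0],[-1,0,0,0.02,0]]]' --squeeze 12

```text
time_s: 8.98
tcp_pos: [0.5274, -0.2584, 0.1083]
eef_rot: [-180.0, 0.1, -180.0]
contact_force: [-1.5, 0.6, 3.7]
gripper_width: 0.0604
gripper_force: 12.0
```

```bash
python3 - <<'E'
from look import *
w,s,d=look(4)
cv2.imwrite("pics/c4.png",np.vstack([np.hstack([cv2.resize(w,(400,300)),c(d,320,210,120,90,400,300)]),np.hstack([c(s,80,200,120,90,400,300),c(d,200,150,200,150,400,300)])]))
E
```

```text
8.975 [ 0.52739786 -0.25844011  0.10826261] [-1.79984549e+02  5.90642541e-02 -1.79986390e+02] [-7.04008858e+00  1.89231014e+01 -2.02133305e+01  1.04279587e-02
 -5.08030539e+01 -8.29528957e+01]
```

View pics/c4.png

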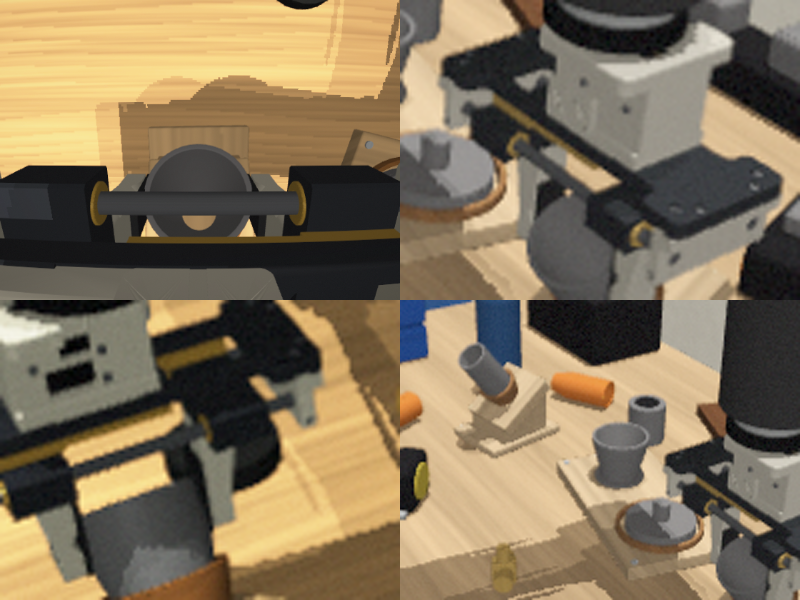

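The sleeve sits between the pads with its mouth just under the rod, and the opening reads 60 mm. Drawing it out along its axis.

drive_tool --increments '[[[-1,0.028,0,-0.041,0],[-1,0.07,0,-0.104,0],[-1,0.112,0,-0.166,0],[-1,0.15,0,-0.222,0],[-1,0.187,0,-0.276,0]]]'

```text
time_s: 9.75
tcp_pos: [0.5042, -0.2584, 0.1413]
eef_rot: [-180.0, 0.0, 180.0]
contact_force: [-0.2, 0.4, -0.9]
gripper_width: 0.0604
gripper_force: 12.0
```

drive_tool --increments '[[[-1,0.05,0,-0.1,0],[-1,0.05,0,-0.3,0],[-1,0.05,0,-0.4,0],[-1,0.05,0,-0.4,0]]]'

```text
time_s: 10.25
tcp_pos: [0.4991, -0.2584, 0.1898]
eef_rot: [-180.0, 0.1, -180.0]
contact_force: [-0.2, -0.0, -0.9]
gripper_width: 0.0602
gripper_force: 12.0
```

```bash
python3 - <<'E'
from look import *
w,s,d=look(5)
cv2.imwrite("pics/c5.png",np.vstack([np.hstack([cv2.resize(w,(400,300)),c(d,300,170,160,120,400,300)]),np.hstack([c(s,60,180,160,120,400,300),c(d,200,150,200,150,400,300)])]))
E
```

```text
10.25 [ 0.49905139 -0.25844921  0.18976257] [-1.79983039e+02  1.24715123e-01 -1.79997223e+02] [-7.42348663e+00  1.20095002e+01 -1.77955392e+01  8.07363040e-04
 -6.00690993e+01 -8.25741567e+01]
```

View pics/c5.png

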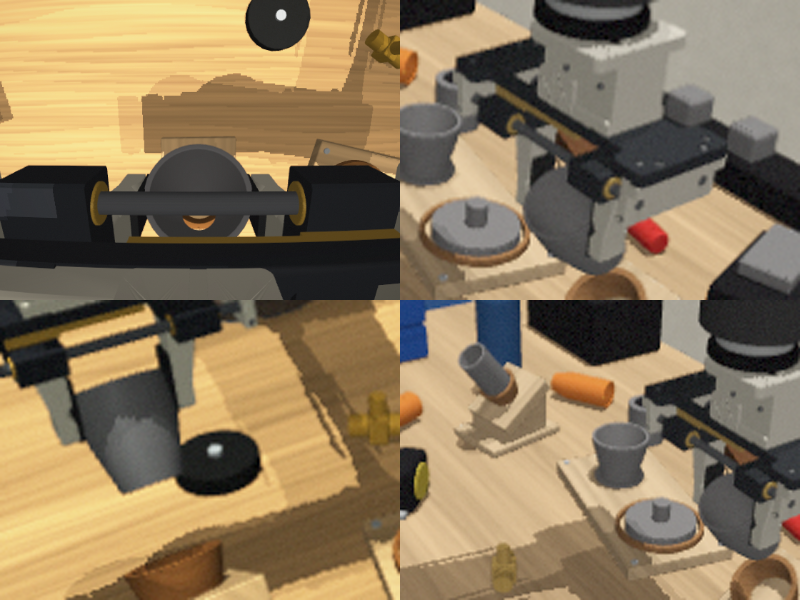

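The sleeve is out of its socket and still leaning in the grip (foot towards +x). Carrying it over the big reducer. There I'll swing it upright with its foot against the bore's far wall, using a light grip.

drive_tool --increments '[[[-1,-0.05,0.2,0,0],[-1,-0.15,0.5,0,0],[-1,-0.3,0.8,0,0],[-1,-0.4,1,0,0],[-1,-0.4,1,0,0]]]'

```text
time_s: 11.02
tcp_pos: [0.5469, -0.1369, 0.1877]
eef_rot: [180.0, -0.1, -179.9]
contact_force: [-0.3, -0.5, -0.0]
gripper_width: 0.0604
gripper_force: 12.0
```

drive_tool --increments '[[[-1,-0.1,0.4,0,0],[-1,-0.2,0.8,0,0],[-1,-0.358,1,0,0],[-1,-0.358,1,0,0]]]'

```text
time_s: 11.52
tcp_pos: [0.59, -0.0174, 0.1877]
eef_rot: [-180.0, -0.1, -179.9]
contact_force: [-0.4, -0.8, -1.6]
gripper_width: 0.0603
gripper_force: 12.0
```

drive_tool --increments '[[[-1,0,0.4,0,0],[-1,0,0.7,0,0],[-1,0,0.83,0.1,0],[-1,0,0.83,0.2,0],[-1,0,0.83,0.2,0]]]'

```text
time_s: 12.15
tcp_pos: [0.5883, 0.0797, 0.1629]
eef_rot: [-179.9, -0.2, 179.9]
contact_force: [0.1, -0.7, -0.5]
gripper_width: 0.0603
gripper_force: 12.0
```

```bash
python3 - <<'E'
from look import *
w,s,d=look(6)
S=camera_model("scene");D=camera_model("side")
st=r.get_state();g=st["tcp_pos"]+[0,0,.008]
# grey mask comps of sleeve below fingers
for n,im,m in(("s",s,S),("d",d,D)):
    q=proj(m,[g,g+[.036,0,-.054]]).round().astype(int);print(n,"grasp,foot px",q.tolist())
# big mouth: rim ellipse with radius 37.5 at z=.08, in d5/s5 (unoccluded): click-free check via edge support
def rimfit(im,m,c0):
    g=cv2.GaussianBlur(cv2.cvtColor(im,cv2.COLOR_BGR2GRAY),(3,3),0).astype(float);P=[]
    for t in np.linspace(0,2*np.pi,72,endpoint=False):
        R=np.arange(.030,.045,.0005);X=np.c_[c0[0]+R*np.cos(t),c0[1]+R*np.sin(t),0*R+.08]
        uv=proj(m,X).astype(np.float32);v=cv2.remap(g.astype(np.float32),uv[:,0:1],uv[:,1:2],1)[:,0]
        k=np.argmax(np.diff(v))
        if np.diff(v)[k]>6:P.append(X[k,:2])
    P=np.array(P)
    for _ in range(3):
        A=np.c_[2*P,np.ones(len(P))];x=np.linalg.lstsq(A,(P**2).sum(1),rcond=None)[0];c=x[:2];e=np.linalg.norm(P-c,axis=1);P=P[abs(e-np.median(e))<.002]
    return c,np.median(e),len(P)
print("s",rimfit(cv2.imread("pics/s5.png"),S,[.613,.0815]),"d",rimfit(cv2.imread("pics/d4.png"),D,[.613,.0815]))
E
```

```text
12.15 [0.58833634 0.07973232 0.16288467] [-179.9232645    -0.18807797  179.94607933] [ 2.65551184e+01  1.64340608e+01 -1.55916009e+01 -1.83975071e-02
 -5.81768669e+01 -1.16599185e+02]
s grasp,foot px [[300, 198], [310, 230]]
d grasp,foot px [[304, 187], [315, 203]]
s (array([0.61462382, 0.07652251]), np.float64(0.03861800281689717), 30) d (array([0.58963333, 0.08369681]), np.float64(0.019800274474660054), 4)
```

drive_tool --increments '[[[-1,-0.01,0.015,0.15,0],[-1,-0.01,0.015,0.3,0],[-1,-0.01,0.015,0.375,0],[-1,-0.01,0.015,0.375,0]]]'

```text
time_s: 12.8
tcp_pos: [0.5906, 0.0826, 0.1195]
eef_rot: [-180.0, -0.0, 180.0]
contact_force: [0.3, -0.5, -1.1]
gripper_width: 0.0602
gripper_force: 12.0
```

drive_tool --increments '[[[-1,0,0,0,0],[-1,0,0,0,0],[-1,0,0,0,0]]]' --squeeze 4

```text
time_s: 13.18
tcp_pos: [0.591, 0.0831, 0.1202]
eef_rot: [180.0, 0.0, -180.0]
contact_force: [-0.2, 0.4, -1.4]
gripper_width: 0.0603
gripper_force: 4.0
```

```bash
python3 - <<'E'
from look import *
w,s,d=look(7)
a=cv2.imread("pics/s6.png");st=r.get_state();print(st["contact_force"],st["gripper_width"],st["gripper_force"])
# sleeve tilt in scene: grey mask below fingers; print mask ascii
for n,im,x0,x1,y0,y1 in(("s",s,270,340,195,280),):
    h,sa,v=cv2.split(cv2.cvtColor(im,cv2.COLOR_BGR2HSV))
    for y in range(y0,y1,4): print("".join("%x"%(v[y,x]//16) if sa[y,x]<80 else "." for x in range(x0,x1)))
E
```

```text
13.175 [0.59095181 0.08314898 0.12018615] [ 1.79982337e+02  4.18166112e-02 -1.79995459e+02] [ 2.67584507e+01  1.89809019e+01 -1.82470737e+01  3.83555942e-03
 -5.27267334e+01 -1.16756225e+02]
[-0.08884087  0.0716892  -0.66781168] 0.0603158172312873 3.9864157281044754
22223232222211111........................3332333233463...11.11111.....
2333222222.1......222111111...3333233234212367676777787...............
1111113431...22232222222111113...........0110112677777................
6788888753334..111.1111111111...........32221112777777................
534778886665...111111........444444444343333311376787.................
6766788766666878777732444444455544444444444333257777..................
.........6666778777722444444444454544444444333347776..................
.........6666787774113444444444455555444444444444.....................
.........6666667777723334444444444566667676766654.....................
.............6677775133334344444666676776676666555....................
.....................23334444445566667677666666554....................
.................53333333333344556666666666666665433..................
.................3333333343333444556666666666666554587................
.................233333334343333444555666654443334785.................
..................3233334677765444444444455777765334..................
...................3233333333344444444444433333333....................
....................32333333333334433333333333334.....................
..................4333233333333334444343333333334.....................
..................4333333333333333333333333333333..........ff..ffff...
.....................433333333333333333333333335......................
..............................64545434457...........................dd
......................................................................
```

drive_tool --increments '[[[-1,0,-0.012,0.03,0],[-1,0,-0.012,0.06,0],[-1,-0.02,-0.012,0.06,0],[-1,-0.04,-0.012,0.06,0],[-1,-0.06,-0.012,0.06,0]]]'

```text
time_s: 13.95
tcp_pos: [0.5977, 0.0814, 0.1126]
eef_rot: [-180.0, -0.0, 180.0]
contact_force: [-4.1, -0.4, 2.7]
gripper_width: 0.0601
gripper_force: 4.0
```

drive_tool --increments '[[[-1,-0.03,0,0,0],[-1,-0.06,0,0,0],[-1,-0.09,0,0,0],[-1,-0.12,0,0,0],[-1,-0.12,0,0,0]]]'

```text
time_s: 14.58
tcp_pos: [0.613, 0.0817, 0.1126]
eef_rot: [180.0, 0.0, -180.0]
contact_force: [-1.5, -0.8, 0.8]
gripper_width: 0.0603
gripper_force: 4.0
```

```bash
python3 - <<'E'
from look import *
w,s,d=look(8)
st=r.get_state();print(st["contact_force"],st["gripper_width"],st["gripper_force"])
cv2.imwrite("pics/c8.png",np.vstack([np.hstack([cv2.resize(w,(400,300)),c(d,250,140,120,90,400,300)]),np.hstack([c(s,250,170,120,90,400,300),c(d,200,150,200,150,400,300)])]))
E
```

```text
14.575 [0.61298353 0.08167873 0.11257947] [ 1.79991755e+02  4.54005062e-02 -1.79999727e+02] [ 2.56660124e+01  2.12472520e+01 -1.58961156e+01  1.53547567e-02
 -5.28121413e+01 -1.15675012e+02]
[-0.92422693 -0.26594709  0.21096957] 0.06042163529719865 3.9996891700857615
```

View pics/c8.png

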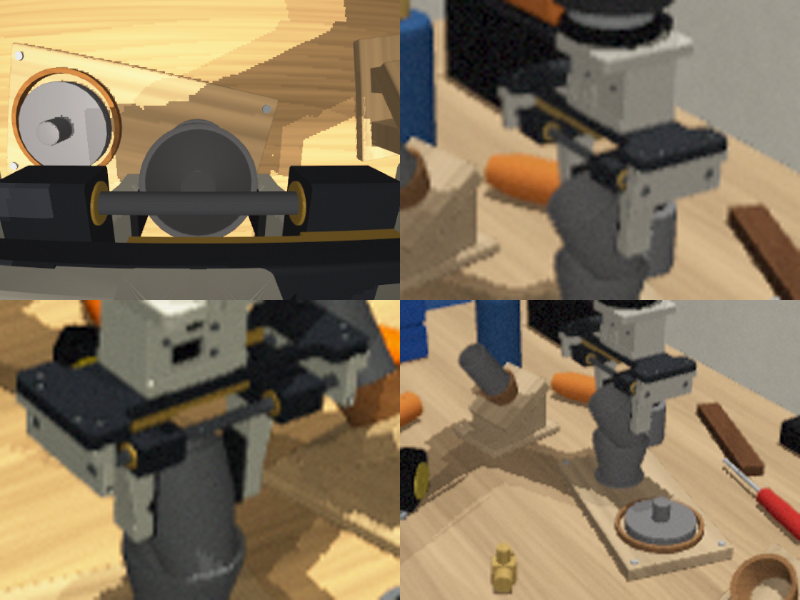

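The sleeve's foot is in the bore, but it still leans about 25°. The wrist mouth centre is near (278,248), the foot hole near (277,256), and the side tile shows the lean. It slid in the pads instead of turning. I'll lower it gently with the lightest grip so the funnel guides it, watching the force.

drive_tool --increments '[[[-1,0,0,0.02,0],[-1,0,0,0.04,0],[-1,0,0,0.06,0],[-1,0,0,0.06,0]]]' --squeeze 3

```text
time_s: 15.22
tcp_pos: [0.6121, 0.0816, 0.1049]
eef_rot: [-180.0, -0.0, -180.0]
contact_force: [-3.0, 0.6, 0.7]
gripper_width: 0.0603
gripper_force: 3.0
```

```bash
cat > rim.py <<'E'
from look import *
from scipy.optimize import least_squares
def rim(k,R,c0,tilt0=20):
    """rim silhouette in wrist image: sample far (upper) rim edges, fit circle of radius R in 3D leaning along world x."""
    w=cv2.imread(f"pics/w{k}.png");m=dict(np.load(f"pics/m{k}.npz"))
    g=cv2.cvtColor(w,cv2.COLOR_BGR2GRAY)
    return g,m
E
python3 - <<'E'
from rim import *
look(9);g,m=rim(9,0,0)
st=r.get_state();print(st["contact_force"],st["gripper_force"])
for x in(240,277,310): print(x,g[150:262:2,x].tolist())
for y in(200,230,255,): print(y,g[y,180:376:3].tolist())
E
```

```text
15.225 [0.61209288 0.081554   0.1048968 ] [-1.79989674e+02 -3.47015383e-02 -1.79999271e+02] [ 2.56814595e+01  2.16810936e+01 -1.63913947e+01 -7.27815819e-03
 -5.19632604e+01 -1.15676241e+02]
[-1.53843379  0.36696174  0.12279052] 2.9986005209136124
240 [142, 140, 137, 136, 132, 129, 126, 122, 119, 90, 85, 86, 88, 74, 68, 67, 68, 68, 68, 66, 67, 68, 68, 67, 67, 67, 66, 67, 67, 68, 69, 67, 66, 67, 67, 66, 68, 67, 66, 67, 66, 66, 66, 66, 66, 64, 66, 64, 64, 64, 64, 63, 63, 62, 62, 60]
277 [143, 143, 143, 143, 135, 84, 86, 88, 82, 70, 69, 69, 70, 71, 70, 70, 71, 69, 69, 69, 69, 70, 70, 70, 71, 71, 70, 71, 72, 71, 71, 70, 72, 71, 72, 71, 72, 72, 71, 73, 72, 72, 71, 71, 73, 72, 73, 73, 73, 70, 69, 69, 69, 69, 71, 70]
310 [124, 125, 132, 139, 144, 143, 143, 141, 101, 86, 86, 89, 72, 68, 67, 66, 67, 68, 68, 68, 68, 69, 70, 68, 69, 68, 68, 68, 68, 68, 69, 69, 68, 68, 67, 68, 69, 67, 67, 67, 67, 68, 67, 66, 66, 67, 66, 66, 66, 65, 65, 65, 64, 64, 62, 61]
200 [134, 135, 135, 134, 134, 133, 132, 133, 104, 86, 87, 77, 63, 63, 64, 65, 65, 66, 67, 67, 67, 68, 69, 69, 70, 70, 71, 70, 70, 71, 70, 71, 70, 71, 70, 70, 69, 70, 70, 70, 70, 69, 68, 68, 68, 68, 67, 66, 65, 65, 65, 63, 65, 63, 85, 86, 85, 128, 130, 130, 129, 127, 125, 123, 120, 114]
230 [145, 146, 147, 148, 148, 86, 85, 85, 58, 58, 59, 60, 60, 61, 62, 63, 63, 64, 65, 66, 66, 67, 68, 68, 69, 69, 71, 70, 71, 72, 72, 72, 71, 71, 72, 72, 71, 71, 71, 69, 70, 69, 68, 68, 67, 66, 66, 65, 64, 64, 62, 61, 61, 60, 59, 60, 58, 61, 86, 86, 98, 137, 133, 128, 128, 128]
255 [108, 108, 108, 109, 109, 84, 86, 85, 62, 53, 55, 55, 55, 57, 57, 59, 60, 60, 61, 62, 62, 63, 63, 66, 67, 67, 69, 69, 69, 69, 69, 70, 69, 70, 69, 70, 68, 69, 67, 68, 67, 66, 65, 64, 63, 62, 61, 60, 60, 59, 57, 57, 56, 55, 54, 55, 52, 81, 87, 86, 104, 109, 107, 108, 108, 109]
```

```bash
cat > rim.py <<'E'
from look import *
from scipy.optimize import least_squares
def rim(k,Ro,Ri,tcp,c=(277,235),lo=80,hi=92,rows=262,show=True,rmin=40,rmax=110):
    w=cv2.imread(f"pics/w{k}.png");m=dict(np.load(f"pics/m{k}.npz"));g=cv2.cvtColor(w,cv2.COLOR_BGR2GRAY).astype(int)
    O=[];I=[]
    for t in np.radians(np.arange(-200,21,4)):
        rr=np.arange(rmin,rmax,.5);u=(c[0]+rr*np.cos(t));v=(c[1]+rr*np.sin(t))
        if v.max()<0 : continue
        ok=(v>=0)&(v<rows)&(u>=0)&(u<560);val=np.full(len(rr),0);val[ok]=g[v[ok].round().astype(int),u[ok].round().astype(int)]
        b=np.nonzero((val>=lo)&(val<=hi))[0]
        if len(b)<4: continue
        b=np.split(b,np.nonzero(np.diff(b)>2)[0]+1)[0]
        if 5<=len(b)<=24 and val[max(b[0]-4,0)]<lo:
            I.append((u[b[0]],v[b[0]]));O.append((u[b[-1]],v[b[-1]]))
    O=np.array(O);I=np.array(I)
    def res(p,full=False):
        cx,cy,cz,tx,ty=p;a=np.array([-np.sin(tx),np.sin(ty),1.]);a/=np.linalg.norm(a);C=np.array([cx,cy,cz]);e=[]
        for q,R in((O,Ro),(I,Ri)):
            o,d=ray(m,q);X=o+d*(((C-o)@a)/(d@a))[:,None];e.append(np.linalg.norm(X-C,axis=1)-R)
        return np.concatenate(e)*1e3
    best=None
    for t0 in(0,.2,.45):
        f=least_squares(res,[tcp[0]-.01,tcp[1],tcp[2]+.02,t0,0],loss="soft_l1",x_scale=[.01,.01,.01,.1,.1])
        if best is None or f.cost<best.cost: best=f
        if show: print("  t0",t0,"n",len(O),"cost %.2f"%f.cost,"C mm",(f.x[:3]*1e3).round(1),"tilt deg",np.degrees(f.x[3:]).round(1))
    return best.x
E
python3 - <<'E'
from rim import *
t=r.get_state()["tcp_pos"]
rim(9,.031,.0275,t)
rim(8,.031,.0275,[.613,.0817,.1126])
E
```

```text
t0 0 n 56 cost 11.35 C mm [585.9  81.1 126.8] tilt deg [54.8 -0.2]
  t0 0.2 n 56 cost 11.35 C mm [585.9  81.1 126.8] tilt deg [54.8 -0.2]
  t0 0.45 n 56 cost 11.35 C mm [585.9  81.1 126.8] tilt deg [54.8 -0.2]
  t0 0 n 23 cost 2.84 C mm [592.7  80.5 132.9] tilt deg [54.7 -5. ]
  t0 0.2 n 23 cost 2.84 C mm [592.7  80.5 132.9] tilt deg [54.7 -5. ]
  t0 0.45 n 23 cost 2.84 C mm [592.7  80.5 132.9] tilt deg [54.7 -5. ]
```

```bash
python3 - <<'E'
from rim import *
rim(5,.031,.0275,[.499,-.258,.1898],lo=70,hi=110)
rim(4,.031,.0275,[.5274,-.2584,.1083],lo=70,hi=110)
for k,C in((8,[.5927,.0805,.1329]),(9,[.5859,.0811,.1268])):
    m=dict(np.load(f"pics/m{k}.npz"))
    for t in(0,15,25,34,39):
        a=np.array([-np.sin(np.radians(t)),0,np.cos(np.radians(t))]);print(k,t,"foot px",proj(m,np.array(C)-.074*a).round(0).tolist(),"step px",proj(m,np.array(C)-.034*a).round(0).tolist())
g=cv2.cvtColor(cv2.imread("pics/w9.png"),6)
print(g[228:285:3,277].tolist());
for y in (235,245,255,262): print(y,g[y,230:325:3].tolist())
E
```

```text
t0 0 n 23 cost 1.33 C mm [ 491.6 -259.   200.5] tilt deg [90.  -0.7]
  t0 0.2 n 23 cost 1.33 C mm [ 491.6 -259.   200.5] tilt deg [90.  -0.7]
  t0 0.45 n 23 cost 1.33 C mm [ 491.6 -259.   200.5] tilt deg [90.  -0.7]
  t0 0 n 19 cost 1.08 C mm [ 520.8 -259.5  121.4] tilt deg [47.7 -5.6]
  t0 0.2 n 19 cost 1.08 C mm [ 520.8 -259.5  121.4] tilt deg [47.7 -5.6]
  t0 0.45 n 19 cost 1.08 C mm [ 520.8 -259.5  121.4] tilt deg [47.7 -5.6]
8 0 foot px [[276.0, 200.0]] step px [[275.0, 219.0]]
8 15 foot px [[276.0, 233.0]] step px [[275.0, 238.0]]
8 25 foot px [[276.0, 255.0]] step px [[275.0, 250.0]]
8 34 foot px [[276.0, 275.0]] step px [[275.0, 262.0]]
8 39 foot px [[276.0, 286.0]] step px [[275.0, 268.0]]
9 0 foot px [[277.0, 191.0]] step px [[277.0, 208.0]]
9 15 foot px [[277.0, 224.0]] step px [[277.0, 227.0]]
9 25 foot px [[277.0, 246.0]] step px [[277.0, 240.0]]
9 34 foot px [[277.0, 267.0]] step px [[277.0, 251.0]]
9 39 foot px [[277.0, 278.0]] step px [[277.0, 258.0]]
[73, 72, 71, 71, 72, 73, 73, 69, 69, 69, 71, 69, 70, 69, 47, 55, 61, 63, 64]
235 [64, 64, 66, 65, 67, 67, 69, 67, 69, 69, 70, 71, 72, 72, 71, 72, 71, 71, 72, 72, 71, 71, 71, 69, 68, 67, 67, 66, 66, 66, 65, 64]
245 [62, 63, 64, 64, 65, 66, 67, 67, 68, 70, 70, 71, 72, 72, 74, 74, 72, 73, 72, 72, 71, 71, 70, 68, 68, 67, 66, 65, 65, 63, 62, 62]
255 [59, 61, 61, 62, 63, 63, 66, 66, 66, 68, 68, 69, 69, 71, 70, 69, 69, 70, 70, 70, 69, 69, 69, 67, 66, 64, 64, 63, 63, 62, 61, 61]
262 [58, 59, 59, 60, 60, 62, 64, 64, 67, 69, 68, 69, 69, 70, 69, 69, 69, 70, 69, 70, 69, 69, 68, 68, 63, 63, 63, 61, 61, 59, 59, 57]
```

The fit puts the tilt still at about 35°, with the foot's +x edge on the funnel rim, so pushing only slides the sleeve in the pads. I'll shift the foot clear of the rim and open the fingers just enough to free it. It can then swing upright in the funnel, caged by the fingers, and I can regrip it and lower it properly.

drive_tool --increments '[[[-1,0,0,-0.02,0],[-1,0.033,0,-0.02,0],[-1,0.033,0,-0.015,0],[-1,0.033,0,-0.015,0]]]'

```text
time_s: 15.88
tcp_pos: [0.6084, 0.0816, 0.1071]
eef_rot: [180.0, 0.0, -180.0]
contact_force: [-0.5, 0.9, -1.2]
gripper_width: 0.0606
gripper_force: 3.0
```

drive_tool --increments '[[[0.4,0,0,0,0],[0.45,0,0,0,0],[0.5,0,0,0,0],[0.5,0,0,0,0],[0.5,0,0,0,0]]]'

```text
time_s: 16.5
tcp_pos: [0.6084, 0.0816, 0.1072]
eef_rot: [180.0, 0.0, -180.0]
contact_force: [0.3, -0.1, -0.7]
gripper_width: 0.0655
gripper_force: 0.0
```

```bash
python3 - <<'E'
from rim import *
look(10);t=r.get_state()["tcp_pos"];print(r.get_state()["contact_force"])
rim(10,.031,.0275,t,lo=76,hi=100)
g=cv2.cvtColor(cv2.imread("pics/w10.png"),6)
for x in(240,277,310): print(x,g[130:266:3,x].tolist())
for y in(200,230,255): print(y,g[y,170:390:4].tolist())
E
```

```text
16.5 [0.60841637 0.08159645 0.10715489] [ 1.79998304e+02  4.60255484e-03 -1.79998419e+02] [ 2.58456004e+01  2.12217446e+01 -1.67764438e+01  6.08832939e-04
 -5.19969299e+01 -1.15844394e+02]
[-0.38871643  0.46699289  0.19759071]
  t0 0 n 48 cost 75.35 C mm [601.8  80.8  85.9] tilt deg [-12.8  -1. ]
  t0 0.2 n 48 cost 75.35 C mm [601.8  80.8  85.9] tilt deg [-12.8  -1. ]
  t0 0.45 n 48 cost 75.35 C mm [601.8  80.8  85.9] tilt deg [-12.8  -1. ]
240 [222, 218, 210, 207, 190, 127, 132, 140, 141, 139, 136, 131, 127, 122, 121, 120, 117, 127, 134, 137, 115, 61, 91, 89, 75, 54, 55, 57, 58, 58, 61, 90, 88, 75, 56, 58, 56, 59, 59, 59, 60, 61, 62, 63, 63, 62]
277 [146, 145, 139, 135, 130, 124, 124, 125, 138, 142, 141, 141, 138, 134, 130, 80, 90, 91, 62, 91, 90, 57, 57, 58, 60, 60, 61, 77, 91, 86, 89, 89, 88, 88, 87, 88, 88, 87, 87, 88, 69, 70, 69, 69, 68, 68]
310 [136, 141, 143, 146, 141, 136, 131, 125, 123, 124, 133, 142, 143, 142, 139, 135, 130, 125, 121, 111, 79, 73, 90, 87, 62, 55, 55, 58, 60, 60, 87, 88, 86, 55, 57, 58, 59, 59, 60, 61, 61, 61, 63, 63, 63, 63]
200 [133, 133, 133, 132, 132, 131, 130, 130, 129, 130, 129, 128, 130, 130, 130, 63, 90, 88, 87, 59, 55, 58, 57, 58, 59, 58, 59, 59, 59, 59, 59, 57, 57, 54, 61, 86, 88, 90, 72, 131, 131, 129, 129, 126, 123, 120, 118, 116, 116, 116, 116, 116, 126, 126, 126]
230 [146, 146, 147, 147, 146, 145, 143, 143, 142, 142, 87, 88, 57, 57, 58, 90, 88, 82, 56, 58, 59, 78, 88, 87, 87, 87, 87, 89, 87, 88, 87, 88, 62, 60, 58, 57, 69, 87, 88, 63, 57, 58, 87, 89, 135, 134, 134, 135, 135, 130, 127, 127, 127, 127, 128]
255 [109, 108, 108, 107, 108, 96, 22, 20, 16, 17, 87, 88, 86, 53, 57, 59, 60, 60, 62, 63, 64, 65, 66, 66, 68, 68, 69, 69, 69, 69, 68, 67, 65, 65, 63, 63, 61, 60, 59, 57, 55, 79, 87, 84, 47, 18, 21, 21, 91, 103, 108, 108, 108, 107, 107]
```

```bash
python3 - <<'E'
from rim import *
m=dict(np.load("pics/m10.npz"));th=np.linspace(0,2*np.pi,200)
for n,R,z in(("mid out",.031,.108),("mid in",.0275,.108),("mid step",.024,.074),("mid foot",.014,.034),("big out",.0375,.08),("big in",.0335,.08)):
    p=proj(m,np.c_[.6127+R*np.cos(th),.0817+R*np.sin(th),0*th+z])
    for t in(0,):
        print(n,p.min(0).round(),p.max(0).round(), "col277 rows",np.sort(p[np.abs(p[:,0]-277)<4][:,1]).round(0)[[0,-1]])
    q=p[np.abs(p[:,1]-230)<4]; print("   row230 cols",np.sort(q[:,0]).round(0)[[0,-1]] if len(q) else "")
E
```

```text
mid out [209. 214.] [347. 340.] col277 rows [214. 340.]
   row230 cols [230. 327.]
mid in [217. 222.] [339. 334.] col277 rows [222. 334.]
   row230 cols [242. 315.]
mid step [234. 210.] [322. 293.] col277 rows [210. 293.]
   row230 cols [238. 318.]
mid foot [256. 209.] [299. 250.] col277 rows [209. 250.]
   row230 cols [256. 299.]
big out [207. 187.] [349. 320.] col277 rows [187. 320.]
   row230 cols [210. 346.]
big in [214. 195.] [342. 314.] col277 rows [195. 314.]
   row230 cols [219. 337.]
```

```bash
python3 - <<'E'
from rim import *
g=cv2.cvtColor(cv2.imread("pics/w10.png"),6)
I=g[160:266:4,195:365:3]
print("\n".join("".join("#" if 78<=v<=97 else ("+" if v>97 else ("." if v<66 else "-")) for v in row) for row in I))
E
```

```text
+++++++++++++++++++++++++++++++++++++++++++++++++++++++++
+++++++++++++++++++++++++++++++++++++++++++++++++++++++++
+++++++++++++++++++++++++++++++++++++++++++++++++++++++++
+++++++++++++++++++++++++++++++++++++++++++++++++++++++++
+++++++++++++++++++++++#######-#+++++++++++++++++++++++++
++++++++++++++++++++###############++++++++++++++++++++++
++++++++++++++++++###-...........-###++++++++++++++++++++
++++++++++++++++##..###############..##++++++++++++++++++
+++++++++++++++.-########-----########..+++++++++++++++++
+++++++++++++-######...............#######+++++++++++++++
++++++++++++-####.....................####-++++++++++++++
++++++++++#####.........................#####++++++++++++
+++++++++-###.............................###-+++++++++++
++++++++####...........-########...........####++++++++++
+++++++###-.......-#################-.......-##++++++++++
++++++###-......#######################-.....-##+++++++++
++++++###.....####-.##############-.-####-....###++++++++
+++++###....####....##############-....####....##++++++++
+++++##-...###-.....##############-......###-..-##+++++++
+++++##..-###.......-#############........-###..##+++++++
++++###..##-.........-###########-..........###.###++++++
++...#-.##-...........-#########---..........##-###...+++
+....#.###...........-----###------..........-##-##....++
.....#-##............-------------............#####....#+
.....###-............-------------.-...........####.....#
.....###............--------------.-...........###-......
.....###............---------------............-##+......
```

The mask print shows two concentric rims, big then mid, with the foot hole centred at columns 255–300 and rows 214–250. That matches the pose predicted for mid standing upright in its seat. I'll regrip it on the cuff, lift it a few mm and set it down properly, so it's let go at rest and not jammed.

drive_tool --increments '[[[0.6,-0.036,0,0,0],[0.6,-0.036,0,0.05,0],[0.6,-0.036,0,0.09,0],[0.6,-0.036,0,0.09,0]]]'

```text
time_s: 17.15
tcp_pos: [0.6122, 0.0814, 0.0955]
eef_rot: [-180.0, -0.1, 180.0]
contact_force: [0.5, 0.1, 0.2]
gripper_width: 0.0701
gripper_force: 0.0
```

drive_tool --increments '[[[-1,0,0,0,0],[-1,0,0,0,0],[-1,0,0,0,0],[-1,0,0,0,0]]]' --squeeze 5

```text
time_s: 17.65
tcp_pos: [0.6127, 0.0813, 0.0965]
eef_rot: [-180.0, 0.0, 180.0]
contact_force: [0.2, -3.0, 1.5]
gripper_width: 0.0606
gripper_force: 5.0
```

drive_tool --increments '[[[-1,0,0,-0.02,0],[-1,0,0,-0.05,0],[-1,0,0,-0.05,0]]]'

```text
time_s: 18.02
tcp_pos: [0.6129, 0.082, 0.1027]
eef_rot: [180.0, 0.0, -180.0]
contact_force: [0.4, 0.0, -1.1]
gripper_width: 0.0609
gripper_force: 5.0
```

```bash
cat > asc.py <<'E'
from look import *
def asc(k,x0=195,x1=365,y0=160,y1=266):
    g=cv2.cvtColor(cv2.imread(f"pics/w{k}.png"),6)[y0:y1:4,x0:x1:3]
    print("\n".join("".join("#" if 78<=v<=97 else ("+" if v>97 else ("." if v<66 else "-")) for v in row) for row in g))
E
python3 - <<'E'
from asc import *
look(11);print(r.get_state()["contact_force"],r.get_state()["gripper_width"]);asc(11)
E
```

```text
18.025 [0.61290561 0.08196374 0.10272365] [ 1.79970838e+02  3.70972976e-02 -1.79989521e+02] [ 2.56803237e+01  2.18449369e+01 -1.64666196e+01 -1.30258523e-02
 -5.16423755e+01 -1.15661756e+02]
[-0.63814708 -0.03701201 -0.38444891] 0.06059995772375673
+++++++++++++++++++++++++++++++++++++++++++++++++++++++++
+++++++++++++++++++++++++++++++++++++++++++++++++++++++++
+++++++++++++++++++++++++++++++++++++++++++++++++++++++++
+++++++++++++++++++++############++++++++++++++++++++++++
++++++++++++++++++####-........--###+++++++++++++++++++++
+++++++++++++++++#..##############-.-#+++++++++++++++++++
+++++++++++++++--#####################.#+++++++++++++++++
+++++++++++++-######-.............######-++++++++++++++++
+++++++++++######....................-####.++++++++++++++
++++++++++-###-........................-####+++++++++++++
+++++++++####............................-###++++++++++++
++++++++###-...............................###+++++++++++
+++++++###.............-#######--...........###++++++++++
++++++###..........##################........###+++++++++
+++++###........########################......###++++++++
+++++##-.....-#####-###############.-#####.....###+++++++
++++###.....####-...###############....-####...-##+++++++
++++##-...-###-.....###############......-###-..##+++++++
++++##...####.......###############........####.###++++++
+++###..###-........-#############-.........-###.##++++++
+++###.###...........-###########--...........#####++++++
+++#..###-..........-----#####-----............##-..+++++
++#...##-............--------------............-##...++++
++...###............----------------............###...+++
+-...##..............--------------.............-##...#++
+...###.............-----------------............###...++
....###............------------------............###....+
```

drive_tool --increments '[[[-1,0,-0.005,0.02,0],[-1,0,-0.005,0.035,0],[-1,0,-0.005,0.045,0],[-1,0,-0.005,0.045,0]]]'

```text
time_s: 18.68
tcp_pos: [0.6128, 0.081, 0.097]
eef_rot: [180.0, 0.0, -180.0]
contact_force: [0.4, 0.2, 0.4]
gripper_width: 0.0608
gripper_force: 5.0
```

drive_tool --increments '[[[0.55,0,0,0,0],[0.6,0,0,0,0],[0.6,0,0,0,0],[0.6,0,0,-0.3,0],[0.9,0,0,-0.6,0]]]'

```text
time_s: 19.3
tcp_pos: [0.6124, 0.0808, 0.1694]
eef_rot: [-180.0, -0.1, -180.0]
contact_force: [0.9, 1.1, 0.7]
gripper_width: 0.0752
gripper_force: 0.0
```

```bash
python3 - <<'E'
from rim import *
from asc import asc
w,s,d=look(12);asc(12,195,365,130,236)
t=r.get_state()["tcp_pos"]
S=camera_model("scene");D=camera_model("side");th=np.linspace(0,2*np.pi,200)
# small sleeve: fresh axis measurement
for n,im,m,box in(("s",s,S,(335,155,385,205)),("d",d,D,(220,160,262,205))):
    h,sa,v=cv2.split(cv2.cvtColor(im,cv2.COLOR_BGR2HSV));x0,y0,x1,y1=box
    gg=((sa<75)&(v>25)&(v<180)).astype(np.uint8);tt=np.zeros_like(gg);tt[y0:y1,x0:x1]=gg[y0:y1,x0:x1]
    k,l,st,ce=cv2.connectedComponentsWithStats(tt);i=1+np.argmax(st[1:,4]);yy,xx=np.nonzero(l==i)
    print(n,st[i],cv2.minAreaRect(np.c_[xx,yy].astype(np.int32)))
E
```

```text
19.3 [0.61244581 0.08082028 0.16941552] [-1.79964384e+02 -6.15554179e-02 -1.79997210e+02] [ 2.56090330e+01  1.81552179e+01 -1.21609700e+01  6.38420912e-03
 -5.97547148e+01 -1.15609443e+02]
+++++++++++++++++++++++++++++++++++++++++++++++++++++++++
+++++++++++++++++++++++++++++++++++++++++++++++++++++++++
+++++++++++++++++++++++++++++++++++++++++++++++++++++++++
+++++++++++++++++++++++++++++++++++++++++++++++++++++++++
++++++++++++++++++++++++++++++++++++++++++++++++++++#++++
+++++++++++++++++++++++++++++++++++++++++++++++++++++++++
+++++++++++++++++++++++++++++++++++++++++++++++++++++++++
++++++++++++++++++++++++++###++++++++++++++++++++++++++++
++++++++++++++++++++++#...----...#++++++++++++++++++++++#
++++++++++++++++++++--#####---####-.+++++++++++++++++++++
+++++++++++++++++#-##-............-##-#++++++++++++++++++
++++++++++++++++-##-................--#-+++++++++++++++++
++++++++++++++###-..........-.........-#-++++++++++++++++
+++++++++++++###......#####---####-.....##++++++++++++#++
+++++++++++++#-....###-..-####-..--##....-#++++++++++++++
++++++++++++-#...-#-...-########....-##..
[... 203 characters left out ...]
.--.......-#--#---###........-#.-#+++++++++++
++++++++++----.........##-##-#-#-.........----+++++++++++
++++++++++----..........---####...........----+++++++++++
++++++++++---..............................--#+++++++++++
++++++++++#--..............................--#+++++++++++
+++++++++++--..............................--++++++++++++
+++++++++++--..............................--++++++++++++
++++++++++++-..............................-+++++++++++++
s [338 155  31  42 647] ((352.73114013671875, 175.17189025878906), (41.8731689453125, 25.897930145263672), 81.63410949707031)
d [229 165  32  33 420] ((247.28076171875, 182.69613647460938), (27.45191192626953, 33.85443878173828), 74.74488067626953)
```

drive_tool --increments '[[[1,0,0,-0.4,0],[1,0.1,0.3,-0.63,0],[1,0.3,0.6,-0.63,0],[1,0.4,1,-0.63,0],[1,0.4,1,-0.63,0]]]'

```text
time_s: 20.08
tcp_pos: [0.5635, 0.2035, 0.2436]
eef_rot: [-180.0, -0.1, -179.8]
contact_force: [-0.4, 0.1, 1.4]
gripper_width: 0.0874
gripper_force: 0.0
```

drive_tool --increments '[[[1,0.08,0.4,0,0],[1,0.16,0.7,0,0],[1,0.16,0.7,0,0],[1,0.16,0.7,0,0]]]'

```text
time_s: 20.58
tcp_pos: [0.5453, 0.2844, 0.2437]
eef_rot: [-179.9, -0.1, -180.0]
contact_force: [0.9, -0.0, -0.6]
gripper_width: 0.0878
gripper_force: 0.0
```

```bash
python3 - <<'E'
from rim import *
w,s,d=look(13)
S=camera_model("scene");D=camera_model("side")
print("can",tri((S,(435,155)),(D,(248,140))),onz(S,(425,222),0),"neck top tri")
m=camera_model("wrist");print("pred mouth px",proj(m,[.4985,.285,.141]),proj(m,[.4985,.285,.146]))
g=cv2.cvtColor(w,6)
print("\n".join("".join("#" if 70<=v<=110 else ("+" if v>110 else ("." if v<55 else "-")) for v in row) for row in g[70:250:5,200:360:3]))
E
```

```text
20.575 [0.54532356 0.28440747 0.24369561] [-1.79943275e+02 -6.30959494e-02 -1.79994261e+02] [ 4.57112626e+01  1.47836532e+01 -6.69244318e+00 -5.95863536e-03
 -6.86085677e+01 -1.35703314e+02]
can (array([0.61583047, 0.43083666, 0.18548486]), [np.float64(4.2), np.float64(4.2)]) [[0.6201303  0.43993567 0.        ]] neck top tri
pred mouth px [[279.03033527 146.25243757]] [[279.0713492  146.83009975]]
+++++++++++++++++++++++++++++++++++++++++++++++#######
++++++++++++++++++++++++++++++++++++++++++++++########
++++++++++++++++++++++++++++++++++++++++++++##########
++++++++++++++++++++++++++++++++++++++++++############
+++++++++++++++++++++++++++++++++++++++++#############
+++++++++++++++++++++++++++++++++++++++###############
++++++++++++++++++++++++++++++++++++++################
++++++++++++++++++++++++++++++++++++##################
++++++++++++++++++++++++++++++++#++##################+
+++++++++++++++++++++++++++########################+++
++++++++++++++++++++++++##########################++++
+++++++++++++++++++++######...---###############++++++
++++########+++++++######........--####
[... 580 characters left out ...]
#####-..................-############+++
+++++##############--.................-###############
+++++##############--.................########+####+++
++++++++++++++######--...............-########++++++++
+++++++++++++++#####---.............-#########++++++++
+++++++++++++++#######---.........---##########+++++++
+++++++++++++++#++###++#-----------############+++++++
+++++++++++++++#+++++++++++-.-..-+++++++#####+#+++++++
++++++++++++++++++++++++++++++++++++++++++++++++++++++
++++++++++++++++++++++++++++++++++++++++++++++++++++++
++++++++++++++++++++++++++++++++++++++++++++++++++++++
++++++++++++++++++++++++++++++++++++++++++++++++++++++
++++++++++++++++++++++++++++++++++++++++++++++++++++++
```

```bash
python3 - <<'E'
from rim import *
w=cv2.imread("pics/w13.png");h,s,v=cv2.split(cv2.cvtColor(w,cv2.COLOR_BGR2HSV))
def rows(a): 
    for y in(110,125,135,150,165,180,195,205,212): print(y,a[y,230:330:3].tolist())
print("V");rows(v);print("S");rows(s)
# sleeve mask vs socket mask extents
for y in range(110,222,6):
    gr=np.nonzero(s[y,230:330]<70)[0]+230; br=np.nonzero((s[y,230:330]>95)&(v[y,230:330]<120)&(h[y,230:330]<15))[0]+230
    print(y,"grey",(gr.min(),gr.max()) if len(gr) else "","brown",(br.min(),br.max()) if len(br) else "")
E
```

```text
V
110 [232, 211, 211, 211, 211, 211, 212, 211, 212, 211, 212, 212, 211, 212, 212, 211, 211, 211, 211, 211, 210, 210, 137, 139, 141, 123, 124, 124, 122, 123, 122, 123, 122, 122]
125 [196, 198, 198, 199, 198, 199, 199, 200, 201, 202, 178, 105, 109, 109, 82, 83, 81, 53, 52, 50, 60, 69, 68, 101, 121, 120, 119, 119, 103, 98, 115, 113, 119, 119]
135 [130, 130, 130, 129, 130, 130, 129, 113, 108, 68, 72, 77, 79, 72, 53, 53, 53, 53, 52, 52, 52, 50, 48, 47, 52, 69, 110, 120, 126, 124, 119, 122, 118, 123]
150 [132, 111, 132, 136, 132, 134, 69, 63, 47, 48, 50, 51, 52, 53, 54, 54, 54, 53, 54, 53, 50, 51, 49, 48, 46, 64, 68, 118, 120, 124, 118, 113, 114, 121]
165 [119, 120, 116, 119, 120, 125, 125, 103, 59, 68, 67, 52, 52, 53, 55, 53, 55, 54, 54, 54, 53, 64, 69, 65, 51, 50, 49, 102, 125, 120, 117, 123, 126, 113]
180 [119, 120, 121, 116, 124, 127, 126, 122, 120, 71, 47, 48, 49, 50, 50, 52, 53, 53, 52, 53, 52, 54, 51, 51, 50, 51, 48, 59, 96, 116, 120, 118, 122, 126]
195 [115, 116, 116, 118, 117, 126, 127, 123, 118, 90, 91, 45, 47, 48, 50, 51, 52, 52, 53, 52, 51, 53, 51, 50, 51, 51, 49, 58, 111, 113,
[... 2108 characters left out ...]
p.int64(310)) brown 
164 grey (np.int64(252), np.int64(310)) brown 
170 grey (np.int64(254), np.int64(310)) brown 
176 grey (np.int64(256), np.int64(310)) brown (np.int64(311), np.int64(314))
182 grey (np.int64(258), np.int64(310)) brown (np.int64(257), np.int64(316))
188 grey (np.int64(261), np.int64(311)) brown (np.int64(256), np.int64(318))
194 grey (np.int64(263), np.int64(310)) brown (np.int64(259), np.int64(318))
200 grey (np.int64(265), np.int64(307)) brown (np.int64(257), np.int64(316))
206 grey (np.int64(270), np.int64(303)) brown (np.int64(260), np.int64(312))
212 grey (np.int64(279), np.int64(293)) brown (np.int64(266), np.int64(306))
218 grey  brown (np.int64(277), np.int64(298))
```

drive_tool --increments '[[[1,0.282,0.022,0.1,-0.028],[1,0.282,0.022,0.2,-0.056],[1,0.282,0.022,0.3,-0.084],[1,0.282,0.022,0.4,-0.112],[1,0.282,0.022,0.4,-0.14]]]'

```text
time_s: 21.35
tcp_pos: [0.5114, 0.2863, 0.1955]
eef_rot: [180.0, -0.1, -129.3]
contact_force: [0.4, -0.5, -0.2]
gripper_width: 0.0877
gripper_force: 0.0
```

drive_tool --increments '[[[1,0,0,0,-0.028],[1,0,0,0,-0.056],[1,0,0,0,-0.084],[1,0,0,0,-0.112],[1,0,0,0,-0.141]]]'

```text
time_s: 21.98
tcp_pos: [0.512, 0.2868, 0.1966]
eef_rot: [-180.0, 0.0, -78.6]
contact_force: [0.0, 0.2, -0.7]
gripper_width: 0.0876
gripper_force: 0.0
```

```bash
python3 - <<'E'
from look import *
w,s,d=look(14)
h,sa,v=cv2.split(cv2.cvtColor(w,cv2.COLOR_BGR2HSV))
for y in range(60,262,8):
    gr=np.nonzero((sa[y,120:440]<40)&(v[y,120:440]<125))[0]+120
    print(y,(gr.min(),gr.max(),len(gr)) if len(gr) else "")
m=camera_model("wrist");u=np.array([.98,.19,0]);a=-.559*u+[0,0,.829];M=np.array([.499,.2846,.141]);p=np.cross(a,[0,0,1]);p/=np.linalg.norm(p)
for t in(0,.035,.07): print(t,"axis",proj(m,M-t*a).round(),"sides",proj(m,M-t*a+.022*p).round(),proj(m,M-t*a-.022*p).round())
E
```

```text
21.975 [0.51195381 0.28677611 0.19658877] [-1.79995769e+02  5.83027347e-03 -7.85706362e+01] [ 4.83324705e+01  1.40282755e+01 -1.41361963e+01 -2.40685191e-03
 -6.18286442e+01 -3.69019708e+01]
60 
68 
76 
84 
92 
100 
108 
116 
124 (np.int64(433), np.int64(433), 1)
132 (np.int64(424), np.int64(438), 6)
140 (np.int64(426), np.int64(439), 9)
148 (np.int64(427), np.int64(435), 4)
156 (np.int64(432), np.int64(439), 3)
164 (np.int64(439), np.int64(439), 1)
172 
180 
188 (np.int64(227), np.int64(266), 40)
196 (np.int64(219), np.int64(294), 76)
204 (np.int64(215), np.int64(317), 103)
212 (np.int64(214), np.int64(324), 111)
220 (np.int64(215), np.int64(327), 113)
228 (np.int64(220), np.int64(327), 108)
236 (np.int64(228), np.int64(327), 100)
244 (np.int64(179), np.int64(375), 92)
252 (np.int64(142), np.int64(412), 122)
260 (np.int64(133), np.int64(421), 118)
0 axis [[300. 234.]] sides [[299. 268.]] [[300. 198.]]
0.035 axis [[268. 220.]] sides [[269. 251.]] [[268. 189.]]
0.07 axis [[244. 210.]] sides [[244. 237.]] [[243. 181.]]
```

drive_tool --increments '[[[1,0,-0.012,0.2,0],[1,0,-0.012,0.4,0],[1,0,-0.012,0.52,0],[1,0,-0.012,0.578,0],[1,0,-0.012,0.578,0]]]'

```text
time_s: 22.75
tcp_pos: [0.5132, 0.2878, 0.1271]
eef_rot: [180.0, -0.0, -78.9]
contact_force: [-0.3, -0.3, -0.0]
gripper_width: 0.0877
gripper_force: 0.0
```

drive_tool --increments '[[[-1,0,0,0,0],[-1,0,0,0,0],[-1,0,0,0,0],[-1,0,0,0,0],[-1,0,0,0,0]]]' --squeeze 12

```text
time_s: 23.38
tcp_pos: [0.5132, 0.288, 0.1279]
eef_rot: [-180.0, 0.0, -78.8]
contact_force: [-2.1, -0.3, 5.3]
gripper_width: 0.0625
gripper_force: 11.4
```

drive_tool --increments '[[[-1,0,0.02,-0.03,0],[-1,0,0.05,-0.075,0],[-1,0,0.08,-0.12,0],[-1,0,0.11,-0.165,0],[-1,0,0.14,-0.21,0]]]'

```text
time_s: 24.0
tcp_pos: [0.4962, 0.2846, 0.1527]
eef_rot: [180.0, 0.0, -78.8]
contact_force: [1.6, 1.1, 1.3]
gripper_width: 0.0559
gripper_force: 11.3
```

drive_tool --increments '[[[-1,0,0.025,-0.04,0],[-1,0,0.046,-0.08,0],[-1,0,0.05,-0.15,0],[-1,0,0.05,-0.25,0],[-1,0,0.05,-0.25,0]]]'

```text
time_s: 24.62
tcp_pos: [0.4912, 0.2839, 0.1836]
eef_rot: [-179.9, 0.1, -78.8]
contact_force: [0.1, -0.5, -0.7]
gripper_width: 0.0446
gripper_force: 11.8
```

```bash
python3 - <<'E'
from look import *
w,s,d=look(15);st=r.get_state();print(st["gripper_width"],st["gripper_force"],st["contact_force"])
g=st["tcp_pos"]+[0,0,.008]
S=camera_model("scene");D=camera_model("side")
for n,im,m in(("s",s,S),("d",d,D)):
    p=proj(m,[g,g-[0,0,.09]]);print(n,p.round().tolist());h,sa,v=cv2.split(cv2.cvtColor(im,cv2.COLOR_BGR2HSV))
    x,y=p.mean(0).astype(int)
    print("\n".join("".join("%x"%(v[j,i]//16) if sa[j,i]<60 else "." for i in range(x-32,x+34)) for j in range(y-26,y+34,3)))
E
```

```text
24.625 [0.4912291  0.28393324 0.18360223] [-1.79905961e+02  6.04085552e-02 -7.88378517e+01] [ 4.97937606e+01  1.28191102e+01 -1.76101516e+01  1.33752476e-02
 -5.94595644e+01 -3.86384472e+01]
0.044715430790953935 11.799088540719822 [ 0.7154199   0.33424086 -1.04775792]
s [[347.0, 147.0], [344.0, 181.0]]
...................66662.1101............04641233656676..877753366
...................66651111..............1666666666666...677766666
...................66671.1.1.............276666666666.....67......
...................6665..233333334343333136666676666..............
...................6663.123233333333233311466676666...............
.........................23333333333433315666666666...............
.........................2233333333343324666666666................
.........................2233333333334313666666...................
.........................2333333333333333333......................
.........................2333333333333333333......................
.........................2333333333333333333......................
.........................2323333333333333333...............
[... 1218 characters left out ...]
44443..................4......
...........................444444444444443..........a96....4......
...........................544444444444433.....4..................
............................444444444444433.......................
.............................544444444443.........................
...............................4444444433.........................
..................................................................
..................................................................
..................................................................
..................................................................
..................................................................
```

The gripper opening reads 44.6 mm, so the small sleeve has righted itself flush between the pads. The scene mask shows it hanging vertical, taper down. Raising it and carrying it over the stack.

drive_tool --increments '[[[-1,0,0,-0.25,0],[-1,0.2,-0.1,-0.43,0],[-1,0.5,-0.2,-0.43,0],[-1,0.9,-0.3,-0.43,0],[-1,0.9,-0.3,-0.43,0]]]'

```text
time_s: 25.4
tcp_pos: [0.5475, 0.1819, 0.2333]
eef_rot: [179.9, -0.0, -79.0]
contact_force: [0.2, 0.3, -1.0]
gripper_width: 0.0447
gripper_force: 11.8
```

drive_tool --increments '[[[-1,0.4,-0.15,0,0],[-1,0.75,-0.3,0,0],[-1,0.956,-0.366,0,0],[-1,0.956,-0.366,0,0],[-1,0.956,-0.366,0,0]]]'

```text
time_s: 26.02
tcp_pos: [0.6119, 0.0809, 0.2335]
eef_rot: [180.0, 0.0, -78.8]
contact_force: [-0.5, 0.1, -1.0]
gripper_width: 0.0441
gripper_force: 11.9
```

```bash
python3 - <<'E'
from look import *
w,s,d=look(16);st=r.get_state();print(st["gripper_width"],st["contact_force"])
h,sa,v=cv2.split(cv2.cvtColor(w,cv2.COLOR_BGR2HSV))
print("\n".join("".join("%x"%(v[j,i]//16) if sa[j,i]<60 else "." for i in range(160,400,3)) for j in range(150,266,4)))
m=camera_model("wrist");th=np.linspace(0,2*np.pi,200);t=st["tcp_pos"]
for dz in(.008,.013,.018):
    for R in(.022,.0185):
        p=proj(m,np.c_[t[0]+R*np.cos(th),t[1]+R*np.sin(th),0*th+t[2]+dz]);print(dz,R,p.min(0).round(),p.max(0).round())
S=camera_model("scene")
x0,x1,y0,y1=285,330,190,280
h,sa,v=cv2.split(cv2.cvtColor(s,cv2.COLOR_BGR2HSV))
print("\n".join(str(j)+" "+"".join("%x"%(v[j,i]//16) if sa[j,i]<60 else "." for i in range(x0,x1)) for j in range(y0,y1,3)))
print(proj(S,[t+[0,0,.008-.09],[t[0],t[1],.108]]))
E
```

```text
26.025 [0.61187373 0.08090178 0.23352156] [ 1.79957844e+02  3.45076455e-03 -7.88432435e+01] [ 2.56282264e+01  1.53290497e+01 -7.30160642e+00 -1.50291104e-02
 -6.74093007e+01 -1.44656905e+01]
0.04427417419366386 [ 0.03981928 -0.25009838 -0.95876455]
................................................................................
.....................................46665......................................
.................................7aa99888899a8..................................
...............................9a963333333333899................................
..............................a9433333555433333798..............................
.............................963338a9987889a9533399.............................
............................853399633598653358963399............................
...........................54347633355555554333893398...........................
..........................543442333455555555333357356...........................
..........................534533333555555555433334534...........................
..........................535333333555555
[... 2575 characters left out ...]
3333333444444444444434433333333233.......
244 ..664333333444444444444444333333333223.......
247 ..346643333333343444434434333333332333.......
250 ...2334566554334444434434433333333333........
253 ....23333333455556666666434443333333.........
256 .....23333333333333333343333333333...........
259 .....3333333333333343333333333332............
262 ....333333333333333333333333333334...........
265 ...33332333333333333333333333333334..........
268 ....333333333333333333333333333333...........
271 ......43433333333333333333333333.............
274 ...........543443434333333445................
277 .............................................
[[307.13377495 211.90739835]
 [306.18723594 230.51523378]]
```

```bash
python3 - <<'E'
from h import *
t=r.get_state()["tcp_pos"]
for n,f,xa,xb,rows in(("scene","pics/s16.png",280,335,range(188,276,3)),("side","pics/d16.png",285,340,range(150,245,3))):
    m=camera_model(n);im=cv2.imread(f);h,sa,v=cv2.split(cv2.cvtColor(im,cv2.COLOR_BGR2HSV))
    ax=lambda z:proj(m,np.c_[np.full(len(z),.6128),np.full(len(z),.081),z])
    z=np.linspace(.018,.26,300);A=ax(z)
    J=(proj(m,[[.6128,.091,.1]])-proj(m,[[.6128,.081,.1]]))[0],(proj(m,[[.6228,.081,.1]])-proj(m,[[.6128,.081,.1]]))[0]
    print(n,"px per 10mm y",J[0].round(2),"x",J[1].round(2))
    for y in rows:
        c=np.nonzero(sa[y,xa:xb]<60)[0]+xa
        c=[q for q in np.split(c,np.nonzero(np.diff(c)>2)[0]+1) if len(q)>6]
        k=np.argmin(abs(A[:,1]-y));print(y,"z%.0f"%(z[k]*1e3),"ax %.1f"%A[k,0],[(int(q[0]),int(q[-1]),round((q[0]+q[-1])/2-A[k,0],1)) for q in c])
E
```

```text
scene px per 10mm y [ 4.02 -1.59] x [3.03 2.49]
188 z206 ax 308.5 [(298, 319, np.float64(-0.0))]
191 z199 ax 308.4 [(298, 319, np.float64(0.1))]
194 z193 ax 308.2 [(298, 319, np.float64(0.3))]
197 z186 ax 308.0 [(298, 319, np.float64(0.5))]
200 z180 ax 307.9 [(298, 319, np.float64(0.6))]
203 z173 ax 307.7 [(298, 319, np.float64(0.8))]
206 z166 ax 307.6 [(298, 319, np.float64(0.9))]
209 z160 ax 307.4 [(299, 318, np.float64(1.1))]
212 z152 ax 307.3 [(300, 317, np.float64(1.2))]
215 z146 ax 307.1 [(301, 316, np.float64(1.4))]
218 z139 ax 307.0 [(303, 315, np.float64(2.0))]
221 z131 ax 306.8 []
224 z124 ax 306.7 [(297, 312, np.float64(-2.2))]
227 z118 ax 306.5 [(292, 318, np.float64(-1.5))]
230 z110 ax 306.4 [(290, 320, np.float64(-1.4))]
233 z103 ax 306.2 [(290, 320, np.float64(-1.2))]
236 z96 ax 306.1 [(290, 320, np.float64(-1.1))]
239 z88 ax 305.9 [(287, 321, np.float64(-1.9))]
242 z80 ax 305.7 [(287, 322, np.float64(-1.2))]
245 z73 ax 305.6 [(287, 322, np.float64(-1.1))]
248 z65 ax 305.4 [(287, 322, np.float64(-0.9))]
251 z58 ax 305.3 [(288, 321, np.float64(-0.8))]
254 z50 ax 305.1 [
[... 1404 characters left out ...]
.1 [(314, 332, np.float64(11.9))]
204 z118 ax 311.0 [(305, 332, np.float64(7.5))]
207 z109 ax 310.9 [(300, 332, np.float64(5.1))]
210 z101 ax 310.7 [(299, 331, np.float64(4.3))]
213 z92 ax 310.6 [(299, 331, np.float64(4.4))]
216 z83 ax 310.5 [(297, 331, np.float64(3.5))]
219 z74 ax 310.4 [(297, 331, np.float64(3.6))]
222 z65 ax 310.3 [(297, 327, np.float64(1.7))]
225 z56 ax 310.2 [(298, 322, np.float64(-0.2))]
228 z46 ax 310.1 [(299, 321, np.float64(-0.1))]
231 z37 ax 310.0 [(299, 320, np.float64(-0.5))]
234 z28 ax 309.9 [(298, 320, np.float64(-0.9))]
237 z19 ax 309.8 [(297, 321, np.float64(-0.8))]
240 z18 ax 309.8 [(299, 320, np.float64(-0.3))]
243 z18 ax 309.8 [(305, 315, np.float64(0.2))]
```

The sleeve hangs nearly upright: the foot is about 6 mm to +x of the stack axis with a residual tilt of about 3°. That is well inside the 55 mm bore. Correcting by about 3.5 mm and lowering to just above the seat.

drive_tool --increments '[[[-1,0.003,0.03,0.15,0],[-1,0.003,0.03,0.35,0],[-1,0.003,0.03,0.55,0],[-1,0.003,0.03,0.7,0],[-1,0.003,0.03,0.75,0]]]' --squeeze 7

```text
time_s: 26.8
tcp_pos: [0.608, 0.0799, 0.143]
eef_rot: [179.9, -0.0, -78.8]
contact_force: [0.0, -0.0, -0.1]
gripper_width: 0.045
gripper_force: 6.9
```

drive_tool --increments '[[[-1,0,0,0.01,0],[-1,0,0,0.02,0],[-1,0,0,0.03,0],[-1,0,0,0.03,0]]]' --squeeze 5

```text
time_s: 27.3
tcp_pos: [0.6089, 0.0794, 0.1407]
eef_rot: [-180.0, 0.0, -78.8]
contact_force: [-0.4, -0.5, 1.0]
gripper_width: 0.0449
gripper_force: 4.9
```

```bash
cat > st.py <<'E'
from look import *
def chk(k,x=.6128,y=.081):
    w,s,d=look(k);st=r.get_state();print(st["gripper_width"],st["contact_force"].round(2))
    for n,im,xa,xb,rows in(("scene",s,275,340,range(195,262,3)),("side",d,290,327,range(170,232,3))):
        m=camera_model(n);h,sa,v=cv2.split(cv2.cvtColor(im,cv2.COLOR_BGR2HSV));z=np.linspace(.018,.26,300);A=proj(m,np.c_[0*z+x,0*z+y,z])
        print(n)
        for yy in rows:
            k2=np.argmin(abs(A[:,1]-yy));print(yy,"z%.0f"%(z[k2]*1e3),"%.0f "%A[k2,0]+"".join("%x"%(v[yy,i]//16) if sa[yy,i]<60 else "." for i in range(xa,xb)))
E
python3 - <<'E'
from st import *
chk(17)
h,sa,v=cv2.split(cv2.cvtColor(cv2.imread("pics/w17.png"),cv2.COLOR_BGR2HSV))
print("\n".join("".join("%x"%(v[j,i]//16) if sa[j,i]<60 else "." for i in range(175,385,3)) for j in range(158,266,4)))
E
```

```text
27.3 [0.60886418 0.07940756 0.14066911] [-1.79972171e+02  4.71195561e-03 -7.88403503e+01] [ 2.56339953e+01  1.92745081e+01 -1.46860226e+01  2.88659773e-03
 -5.60113457e+01 -1.44759598e+01]
0.04542242063147129 [ 0.05  0.08 -0.09]
scene
195 z190 308 ...........77777777775312222122222111..11.11111112233232334.23333
198 z184 308 ...........877776421.010.......1.11122.232322111111.1122223333211
201 z177 308 ............7777721.001......1..1111111111...6..1112642.111111113
204 z171 308 ........0..3777762111.10.......11.1111111...335542248777666566777
207 z164 308 ............777772111100............221111...66543358887887777777
210 z157 307 ............77776.11223344444444443326776677766767778887742477777
213 z150 307 ............77776013333334444444444337777779767677.88887777777...
216 z143 307 .................11333334344444434422577777777777..856877........
219 z136 307 ...................233334344434344431267777777777................
222 z129 307 ....................3333343444444442477777777777.................
225 z122 307 ...................33333344444444432577777777777..............
[... 3228 characters left out ...]
....4444423333333333333333333333333333344444.................
.............4444333333333333333333333333333333324444.................
1............4444333333333333334455555443333333334444...............11
1.775.........443333333333345444444444444443333333444...............11
11777.........443333333334444443333333334444443333445..............111
11....66666666651113333444443333333333333334444333211.666666666....111
11....666666665111133344443333333333333333333444331110566666666....111
.1...66666666640111334443333333333333333333333444311104566666666...1..
....6666666655111003444333333333333333333333333444101115566666666.....
..56666666666211001444333333333333333333333333324440011366666666665...
```

drive_tool --increments '[[[-1,-0.014,0.006,0,0],[-1,-0.014,0.006,0.02,0],[-1,-0.014,0.006,0.04,0],[-1,-0.014,0.006,0.055,0],[-1,-0.014,0.006,0.055,0]]]' --squeeze 3

```text
time_s: 28.08
tcp_pos: [0.6078, 0.0809, 0.1336]
eef_rot: [180.0, -0.0, -78.8]
contact_force: [0.2, -0.5, -0.8]
gripper_width: 0.0446
gripper_force: 3.0
```

```bash
python3 - <<'E'
from look import *
f=[]
for k in (18,19): w,s,d=look(k);f.append(r.get_state()["contact_force"])
print(np.round(f,2),r.get_state()["gripper_width"])
for n in (17,18):
    g=cv2.cvtColor(cv2.imread(f"pics/w{n}.png"),6);print(n,"col278",g[180:266:2,278].tolist());print("row262",g[262,215:345:3].tolist())
E
```

```text
28.075 [0.60777639 0.08088069 0.13360793] [ 1.79996728e+02 -3.97140954e-03 -7.88420361e+01] [ 2.58112681e+01  1.96086285e+01 -1.52349877e+01  3.67291138e-03
 -5.51605539e+01 -1.46554027e+01]
28.225 [0.60775139 0.08088446 0.13373588] [ 1.79999215e+02  2.76431118e-04 -7.88433312e+01] [ 2.58104792e+01  1.95981316e+01 -1.52300327e+01 -5.67845203e-04
 -5.51725257e+01 -1.46534861e+01]
[[ 0.64  0.87 -1.56]
 [ 0.19 -0.32 -0.54]] 0.044781430658699654
17 col278 [53, 50, 51, 54, 55, 57, 69, 156, 145, 70, 51, 51, 52, 51, 52, 51, 51, 52, 53, 52, 53, 53, 52, 53, 51, 53, 63, 80, 77, 74, 62, 57, 57, 58, 56, 57, 55, 56, 55, 56, 54, 54, 55]
row262 [17, 17, 16, 15, 15, 31, 76, 76, 72, 46, 49, 50, 52, 52, 52, 53, 54, 55, 55, 55, 54, 54, 55, 55, 54, 55, 52, 54, 53, 52, 50, 51, 48, 48, 50, 76, 76, 39, 15, 16, 15, 16, 83, 95]
18 col278 [52, 52, 53, 53, 56, 57, 76, 156, 146, 121, 52, 52, 53, 53, 52, 53, 54, 52, 54, 53, 53, 54, 55, 53, 54, 53, 53, 78, 77, 75, 69, 57, 57, 56, 57, 58, 57, 56, 56, 56, 55, 56, 55]
row262 [18, 17, 16, 13, 15, 28, 75, 76, 72, 48, 49, 51, 52, 53, 53, 53, 54, 54, 55, 55, 57, 56, 56, 55, 54, 55, 54, 54, 54, 52, 51, 50, 49, 48, 58, 74, 75, 21, 13, 16, 17, 15, 83, 95]
```

drive_tool --increments '[[[-1,0,0,0.008,0],[-1,0,0,0.016,0],[-1,0,0,0.016,0]]]'

```text
time_s: 28.75
tcp_pos: [0.6083, 0.0811, 0.1322]
eef_rot: [-179.9, 0.0, -78.8]
contact_force: [1.3, -0.7, 1.8]
gripper_width: 0.0448
gripper_force: 3.0
```

drive_tool --increments '[[[-1,0,0,0.008,0],[-1,0,0,0.008,0],[-1,0,0,0.008,0]]]'

```text
time_s: 29.12
tcp_pos: [0.6083, 0.0811, 0.1313]
eef_rot: [-179.9, 0.0, -78.8]
contact_force: [3.2, 0.3, 3.4]
gripper_width: 0.0446
gripper_force: 3.1
```

```bash
python3 - <<'E'
from look import *
f=[]
for k in (20,21,22): w,s,d=look(k);f.append(r.get_state()["contact_force"])
print(np.mean(f,0).round(2),r.get_state()["gripper_width"])
g=cv2.cvtColor(cv2.imread(f"pics/w20.png"),6);print("col278",g[180:266:2,278].tolist());print("row262",g[262,215:345:3].tolist())
m=dict(np.load("pics/m20.npz"));t=r.get_state()["tcp_pos"]
# mid rim far row check, and small rim far row vs top height, camera forward dir from tool x
R=cv2.Rodrigues(m["rvec"])[0];tx=np.array([.194,-.981,0])
for z in(.105,.108,.111): print("mid far outer",z,proj(m,np.array([.6128,.081,z])+.031*tx).round(1))
for z in(.136,.139,.142): print("small far outer",z,proj(m,np.array([*t[:2],z])+.022*tx).round(1),proj(m,np.array([*t[:2],z])+.0185*tx).round(1))
E
```

```text
29.125 [0.60832534 0.08108001 0.1312809 ] [-1.79924345e+02  4.11549293e-03 -7.88316149e+01] [ 2.58130482e+01  1.97462582e+01 -1.53811627e+01  1.85350202e-02
 -5.47983432e+01 -1.46553406e+01]
29.275 [0.60818403 0.08105287 0.13118985] [-1.79941869e+02  2.92357847e-03 -7.88314717e+01] [ 2.58146334e+01  1.97486958e+01 -1.53894985e+01  1.45251253e-02
 -5.48048249e+01 -1.46544724e+01]
29.425 [0.60806138 0.08103485 0.13107113] [-1.79958187e+02  3.85790199e-03 -7.88353531e+01] [ 2.58151239e+01  1.97538035e+01 -1.53970357e+01  8.37337581e-03
 -5.48077320e+01 -1.46553017e+01]
[ 4.   -0.16  3.57] 0.044837018074637
col278 [50, 52, 52, 54, 56, 58, 58, 128, 153, 94, 63, 54, 53, 52, 53, 53, 53, 52, 54, 53, 54, 53, 55, 52, 54, 54, 54, 73, 77, 75, 73, 58, 59, 58, 57, 58, 57, 56, 56, 56, 56, 55, 55]
row262 [14, 17, 16, 15, 15, 37, 76, 75, 69, 47, 49, 51, 51, 51, 54, 54, 54, 55, 55, 56, 56, 55, 56, 57, 55, 55, 55, 54, 53, 52, 52, 50, 49, 46, 66, 76, 75, 21, 16, 15, 17, 18, 83, 95]
mid far outer 0.105 [[269.4 191.8]]
mid far outer 0.108 [[269.2 193. ]]
mid far outer 0.111 [[269.1 194.3]]
small far outer 0.136 [[279.1 230.2]] [[279.1 238.1]]
small far outer 0.139 [[279.2 232.4]] [[279.2 240.5]]
small far outer 0.142 [[279.2 234.8]] [[279.2 243. ]]
```

drive_tool --increments '[[[-1,0,0,-0.02,0],[-1,0.006,-0.029,-0.02,0],[-1,0.006,-0.029,-0.01,0],[-1,0.006,-0.029,-0.01,0]]]'

```text
time_s: 30.08
tcp_pos: [0.6106, 0.0807, 0.1315]
eef_rot: [179.9, -0.0, -78.9]
contact_force: [0.5, -0.1, -2.0]
gripper_width: 0.0448
gripper_force: 3.0
```

drive_tool --increments '[[[-1,0,0,0.005,0],[-1,0,0,0.01,0],[-1,0,0,0.01,0]]]'

```text
time_s: 30.45
tcp_pos: [0.6112, 0.0808, 0.1309]
eef_rot: [180.0, -0.0, -78.8]
contact_force: [0.0, -0.7, 1.3]
gripper_width: 0.0444
gripper_force: 3.0
```

```bash
cat > q.py <<'E'
from look import *
import sys
k=int(sys.argv[1]);f=[]
for i in (k,k+1,k+2): w,s,d=look(i);f.append(r.get_state()["contact_force"])
print(np.mean(f,0).round(2),r.get_state()["gripper_width"])
g=cv2.cvtColor(cv2.imread(f"pics/w{k}.png"),6);print("col278",g[224:266:2,278].tolist());print("row262",g[262,215:345:3].tolist())
m=dict(np.load(f"pics/m{k}.npz"));t=r.get_state()["tcp_pos"];tx=np.array([.194,-.981,0])
for z in(.136,.139,.142): print("small far outer",z,proj(m,np.array([.6128,.081,z])+.022*tx).round(1),proj(m,np.array([.6128,.081,z])+.0185*tx).round(1))
E
python3 q.py 23
```

```text
30.45 [0.61115121 0.0808222  0.13087651] [ 1.79988695e+02 -2.03150274e-03 -7.88391763e+01] [ 2.56599211e+01  2.00514613e+01 -1.49641732e+01 -1.05441230e-03
 -5.49958195e+01 -1.44984927e+01]
30.6 [0.61120281 0.08085732 0.13091102] [ 1.79994039e+02  1.52620845e-03 -7.88434899e+01] [ 2.56595123e+01  2.00514656e+01 -1.49578944e+01 -3.62650684e-03
 -5.49960294e+01 -1.45009217e+01]
30.75 [0.61120777 0.08084729 0.13089795] [ 1.79993146e+02 -5.22446877e-04 -7.88420200e+01] [ 2.56595203e+01  2.00529254e+01 -1.49585027e+01 -1.47795225e-03
 -5.49953388e+01 -1.45006924e+01]
[-0.98 -0.07  1.25] 0.044577787445757605
col278 [54, 55, 54, 54, 55, 81, 78, 76, 65, 58, 58, 57, 58, 58, 56, 56, 56, 55, 55, 55, 55]
row262 [23, 15, 14, 13, 14, 48, 77, 74, 55, 49, 50, 52, 53, 53, 54, 54, 55, 55, 55, 55, 55, 55, 54, 56, 55, 53, 54, 54, 52, 51, 50, 50, 48, 47, 71, 76, 74, 14, 14, 16, 17, 18, 85, 96]
small far outer 0.136 [[274.4 230.1]] [[274.4 238.1]]
small far outer 0.139 [[274.4 232.4]] [[274.4 240.5]]
small far outer 0.142 [[274.3 234.8]] [[274.3 243. ]]
```

drive_tool --increments '[[[0.1,0,0,0,0],[0.15,0,0,0,0],[0.2,0,0,0,0],[0.2,0,0,0,0]]]'

```text
time_s: 31.4
tcp_pos: [0.6113, 0.0809, 0.1309]
eef_rot: [-180.0, 0.0, -78.8]
contact_force: [-0.4, -0.2, -0.2]
gripper_width: 0.0526
gripper_force: 0.0
```

```bash
python3 q.py 26; python3 - <<'E'
from look import *
h,sa,v=cv2.split(cv2.cvtColor(cv2.imread("pics/w26.png"),cv2.COLOR_BGR2HSV))
print("\n".join("".join("%x"%(v[j,i]//16) if sa[j,i]<60 else "." for i in range(175,385,3)) for j in range(158,266,4)))
E
```

```text
31.4 [0.61131447 0.08089905 0.13085626] [-1.79998014e+02  3.29052926e-04 -7.88393207e+01] [ 2.56604350e+01  2.00600736e+01 -1.49544619e+01  2.18275590e-04
 -5.49834590e+01 -1.44998809e+01]
31.55 [0.61131005 0.08088692 0.13088818] [-1.79997410e+02  8.52405574e-04 -7.88405574e+01] [ 2.56593305e+01  2.00574515e+01 -1.49535138e+01 -2.15946572e-04
 -5.49863140e+01 -1.44997640e+01]
31.7 [0.61128336 0.08088617 0.13088933] [-1.79997483e+02  2.07848219e-03 -7.88408119e+01] [ 2.56596391e+01  2.00552127e+01 -1.49561869e+01 -1.68761089e-03
 -5.49856437e+01 -1.44994827e+01]
[ 0.12 -0.22  0.17] 0.05308849526993823
col278 [52, 52, 52, 53, 59, 79, 75, 75, 62, 57, 57, 56, 56, 56, 55, 55, 54, 56, 56, 53, 54]
row262 [14, 16, 11, 74, 50, 52, 75, 73, 59, 47, 48, 50, 50, 50, 52, 52, 53, 54, 53, 53, 54, 53, 54, 54, 53, 54, 53, 53, 51, 51, 50, 49, 48, 46, 63, 74, 74, 48, 55, 47, 13, 14, 18, 18]
small far outer 0.136 [[274.7 230.1]] [[274.8 238. ]]
small far outer 0.139 [[274.7 232.4]] [[274.7 240.5]]
small far outer 0.142 [[274.6 234.7]] [[274.7 243. ]]
......................................................
[... 1162 characters left out ...]
.....44344323333333333333333333333333333244444...............
..............444443233333333333333333333333333333244445..............
..............44442333333333334445554443333333333334444...............
..............44433333333334444444444444444333333332444...............
..776.........44423333334444443333333333444443333332444...............
..7666666666511.4333333444433333333333333334444333334111566666666.....
...666666665211143333344433333333333333333334444333331101566666566....
..666666666411014333344433333333333333333333334443334.1104566666666...
.66666666551110043334443333333333333333333333334443340.1115566666666..
6666666666111010433444233333333333333333333333334433400010166666666666
```

Released, and the rims of big, mid and small are all concentric at column ~278. Retracting straight up and taking one final look.

drive_tool --increments '[[[0.6,0,0,0,0],[0.6,0,0,0,0],[0.6,0,0,-0.2,0],[0.6,0,0,-0.5,0],[0.6,0,0,-0.9,0]]]'

```text
time_s: 32.48
tcp_pos: [0.6106, 0.0807, 0.239]
eef_rot: [179.9, -0.0, -78.8]
contact_force: [1.6, 0.2, 0.3]
gripper_width: 0.0702
gripper_force: 0.0
```

drive_tool --increments '[[[1,0,0,-0.3,0],[1,0,0,-0.3,0],[1,0,0,-0.3,0],[1,0,0,-0.3,0]]]'

```text
time_s: 32.98
tcp_pos: [0.6107, 0.0807, 0.2736]
eef_rot: [179.9, -0.0, -78.8]
contact_force: [-0.6, -0.8, -0.4]
gripper_width: 0.0879
gripper_force: 0.0
```

```bash
python3 - <<'E'
from look import *
w,s,d=look(30)
cv2.imwrite("pics/c30.png",np.vstack([np.hstack([cv2.resize(w,(400,300)),c(d,250,150,120,90,400,300)]),np.hstack([c(s,240,180,120,90,400,300),c(s,0,130,560,290,400,300)])]))
for n,im,xa,xb,rows in(("scene",s,270,335,range(206,262,3)),("side",d,285,328,range(180,232,3))):
    m=camera_model(n);sa=cv2.split(cv2.cvtColor(im,cv2.COLOR_BGR2HSV))[1];z=np.linspace(.018,.2,300);A=proj(m,np.c_[0*z+.6128,0*z+.081,z])
    for y in rows:
        q=np.nonzero(sa[y,xa:xb]<60)[0]+xa;k=np.argmin(abs(A[:,1]-y))
        if len(q):print(n,y,"z%.0f"%(z[k]*1e3),int(q.min()),int(q.max()),"res %.1f"%((q.min()+q.max())/2-A[k,0]))
E
```

```text
32.975 [0.61069003 0.08072319 0.27355253] [ 1.79875109e+02 -1.47768415e-02 -7.88447576e+01] [ 2.56606293e+01  1.39398023e+01 -3.90079475e+00 -1.78208537e-02
 -7.22840147e+01 -1.44999617e+01]
scene 212 z153 304 304 res -3.3
scene 215 z145 297 314 res -1.6
scene 218 z139 296 316 res -1.0
scene 221 z131 296 316 res -0.8
scene 224 z125 295 316 res -1.2
scene 227 z117 292 318 res -1.5
scene 230 z110 290 320 res -1.4
scene 233 z103 290 320 res -1.2
scene 236 z95 290 320 res -1.1
scene 239 z88 287 321 res -1.9
scene 242 z81 287 322 res -1.3
scene 245 z73 287 322 res -1.1
scene 248 z65 287 322 res -0.9
scene 251 z58 288 321 res -0.8
scene 254 z50 289 319 res -1.1
scene 257 z42 290 318 res -1.0
scene 260 z34 290 317 res -1.3
side 180 z185 298 305 res -10.3
side 195 z143 306 315 res -0.8
side 198 z135 303 327 res 3.8
side 201 z126 303 327 res 3.9
side 204 z118 302 327 res 3.5
side 207 z109 300 327 res 2.6
side 210 z100 299 327 res 2.3
side 213 z92 299 327 res 2.4
side 216 z83 297 327 res 1.5
side 219 z74 297 327 res 1.6
side 222 z65 297 326 res 1.2
side 225 z56 298 322 res -0.2
side 228 z47 299 321 res -0.1
side 231 z37 299 320 res -0.5
```

View pics/c30.png

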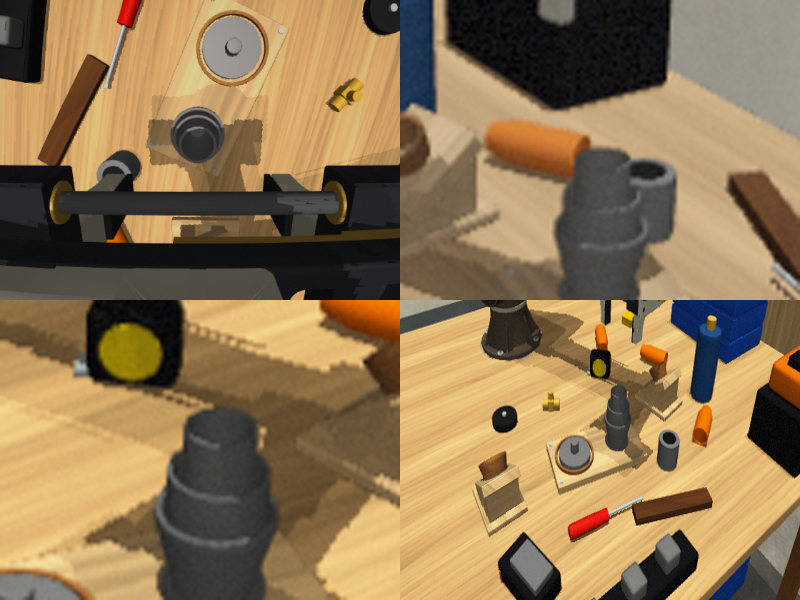

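The stack is nested and upright: residuals stay constant up the axis in the scene view, and the rims are concentric at about (198,135) in the wrist tile. The cap lies in its ring, and none of the other things have moved. Handing in.

```bash
python3 -c "
from plant import job
print(job.close_job())"
```

```text
the job is handed in; nothing more can be done
None
```

The job is handed in: in the last pictures the cap lies knob up in the recess and the middle and small reducers stand upright, nested in the big one. The middle one first dropped about 20 mm when I opened the fingers, so I regripped it, lifted it and set it down properly.

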